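Find the tired board clip by pull test and scrap it

ROBOT

A 7-joint arm with a two-finger parallel gripper is mounted at the origin on a cart in front of the work surface, level with it; the furniture and walls round the work are solid. World frame = base frame: x ahead of the robot, y to its left, z up, the work surface at z = 0. Lengths are in m, angles in rad, forces in N, time in s.
With the tool pointing down it reaches from about 0.4 to 0.875 m from the base axis. Payload 19.3 kg.
Tool frame: the origin (TCP) lies on the centre line of the jaws, within the pads' length; the fingertips stand 8 mm ahead of it and the grasp point (between the pads) lies 11 mm behind it; z points along the fingers, y is the direction in which the jaws open and shut (so a half turn about z gives the same grasp; the last joint's range is limited). The gripper opens to 85 mm and grips with 20 to 120 N. Pads are 22 mm wide; open, the fingers measure 114 mm over their backs; the gripper's body (76 mm by 85 mm) begins 54 mm behind the grasp point. The pads swing forward as they close: fully open they stand 13 mm farther back than shut.
Start: joints at [-1.272, 0.521, -0.036, 1.599, 0.021, 1.021, -0.113], TCP at [0.225, 0.583, 0.239] pointing down, gripper open.
Joint ranges: [-2.91, 2.91], [-0.3, 2.13], [-1.5, 1.42], [0.17, 2.43], [-1.26, 4.41], [0.16, 1.93], [-2.52, 2.52]. Speed limits (rad/s): [1.89, 1.89, 2.39, 2.39, 3.01, 3.01, 3.01].

INTERFACE

Orientations are given as a unit quaternion [x, y, z, w].
In Python, from plant import r, viewer gives the robot as it stands.
- The arm moves only by the tool send_rows, never from a script. Its argument "plan" is text: rows parted by semicolons, each of 7 numbers parted by spaces: the opening in per cent of the stroke, from 0 (shut) to 100 (fully open), then the shift along the tool's x, y, z in cm, then the turn, a rotation vector about the tool's x, y, z in rad. In form: gripper tx ty tz ax ay az; .... A call has 1 to 12 rows; each row shifts and turns the commanded pose from where the row before left it, along the tool's axes as they then stand; what a row does not reach is not made up. A row lasts 1/8 s, in which the tool goes at most 62.5 mm and 10.7 degrees, less where a joint would pass 70% of its speed; a pose out of reach is approached as far as the arm can. A call with a gripper value outside its range is refused whole. The fingers move at their own pace and stop on an object; "newtons" is the grip in N (left out, the last holds). Time passes only in rows, so rows that do not move let the fingers close. It gives the time, the measured TCP pose, the force and the opening at its end, in the units of the state.
- r.observe(): the state, without advancing time (a new reading comes with each control period).
- viewer.capture(name): name is "side" or "top" or "wrist"; returns the picture (420x560x3 uint8, red, green, blue); there is no depth.
- viewer.camera_model(name): a dict with "camera_matrix" (3x3 intrinsics, pixels), "rvec" (rotation vector, rad) and "tvec" (3), from world to camera coordinates, as OpenCV has them; the wrist camera has in their place "tool_from_camera" (4x4, takes a point from camera to tool coordinates, whose origin is the TCP and whose axes are the flange's). Camera axes: x right, y down, z forward; pixel columns grow to the right and rows downward; lengths in m; the calibration is good to about 2 mm. The wrist camera is an equidistant fisheye: a pixel r from the principal point sees the ray r / f radians off the axis. A picture is of the moment at which its call begins: read the wrist's pose just before it. camera_model takes no time and is no camera call.
- r.sign_off(): hands the job in, once; it reports no verdict.
The state is a dict: "t": time; "q": joint angles; "qd": joint speeds; "joint_torque": joint torques, N m; "tool_pos": TCP position; "tool_rot": TCP orientation; "contact_force": force on the tool from outside, world axes, zero at the start; "moment": the same for the moment, N m; "opening": opening from 0.0 (shut) to 1.0 (fully open).
Only numpy, scipy, OpenCV 4.12 (cv2) and the standard library are available. Lean on these libraries where they do the work, as an engineer would, in place of code of your own. Each camera call takes 0.05 s, during which the arm holds its last target.

TASK

One of the two spring clips in the sloping test stand has lost its grip. Pull the test card straight out of each clip, feeling which clip lets go more easily, and put both cards in the shallow aluminium tray; the hold-down bar stays down while you pull. Then swing the hold-down bar up and back off the clips, draw the weak clip out of its pocket and put it in the deeper dark scrap bin, leaving the good clip seated in its pocket and the tools and parts lying around where they are.

Things in the scene. Friction and masses are not known exactly. Their poses are not given: they have to be found in the camera images.
- stand: Fixed test stand, plywood block on an aluminium base 110 x 200 mm; origin: centre of its underside; x toward its high back, y along its length, z up. Its sloping face looks to -x and up: normal d = (-0.5, 0, 0.866), up the slope u = (0.866, 0, 0.5) in its frame. The clips' pockets run along d at y = +60 and -60 mm.
- face_mid (a point): Point of the stand's sloping face midway between the two clip axes, 85 mm above the bench. The face ends 45 mm down and 30 mm up the slope from here; no part of it is higher than 101 mm. A foam roll about 120 mm high lies on the bench in front of the face. Each clip's axis pierces the face 60 mm to either side.
- bar (a joint): Hinge of the hold-down bar, rad. 0 = down: its rod lies over the rear shoulders of both clips and keeps them in. Grows as it swings up and back; stop at 1.2. Axis along the stand's y through (23, 0, 66.5) mm in its frame. Weighs 0.15 kg, hardly rubs: falls shut below about 0.35 rad, falls open beyond about 0.7 rad and stays. Pulling on a clip does not open it.
- bar_grip (a point): Middle of the black sleeve (14 mm diameter, 52 mm long, along the stand's y) on the bar's raised loop between the clips, 69 mm from the hinge axis; with the bar down it is 39 mm above the sloping face. Push or pinch it and follow an arc about the hinge axis.
- clip_a: One of two like-looking spring clips, in either pocket: black foot 26 (x) x 22 (y) x 30 mm in the pocket, flange 46 x 28 mm on the face, above it steel jaws to z = 81 mm and a thumb lever on +y; 0.12 kg. Origin: centre of the foot's underside; z = d out of the pocket, x = u. Drawn 35 mm along z it is free. Slow pull on the card, as felt: good clip 6 to 15 N, weak 1 to 4 N; it eases a little in a pause.
- clip_b: The other spring clip: same shape, size, axes and mass as clip_a; one of the two grips with only about a quarter of the force of the other.
- clip_a_grip (a point): Where to grip clip_a: midway between its two fixed steel ears, 56 mm above its foot's underside along its z. The ears measure 26 mm over their outsides along the clip's x, 16 mm along y, and reach from 14 mm below to 10 mm above this point. Grip across x, fingers along -z; the flange's top is 21 mm below this point.
- clip_b_grip (a point): The same point of clip_b.
- card_1: Test card in the clip at the stand's y = +60 mm: pale blade 26 (x) x 3 (y) mm, 30 mm long, and above it a ribbed grey finger grip 26 (x) x 14 (y) x 32 mm (z); 0.03 kg. Origin where blade meets grip; z points into the grip (along d while clipped). The last 14 mm of the blade are in the jaws: a 14 mm pull along z frees it. The sprung jaws close on its 3 mm thickness.
- card_2: The same kind of test card, in the clip at the stand's y = -60 mm.
- card_tray: Fixed shallow aluminium tray for the cards, 114 x 114 mm, 20 mm high, walls 3 mm; origin at the centre of its underside. Tray and scrap bin change places from start to start; an open carton 92 mm high stands between the two places.
- scrap_bin: Fixed open scrap bin of dark steel, 114 x 114 mm, 42 mm high, walls 3 mm; origin at the centre of its underside.
- pliers: Bystander: red-handled nose pliers lying on the bench left of the stand, 114 mm long; origin at the middle of the underside.
- cutters: Bystander: blue flush cutters lying on the bench behind the stand, 114 mm long; origin at the middle of the underside.
- jar: Bystander: small open clear jar, 34 mm across, 28 mm high; origin at the centre of its underside.
- motor: Bystander: small white motor with a short black lead, 33 mm high; origin on its underside.

How it is judged:
On the way, in this order (a step that is already met when the one before it is completed fails the run):
1. both test cards are pulled out of their clips while the hold-down bar is down and both clips are in their pockets (distance of each of card_1, card_2 from where it was at the start of the episode above 0.03 m and value of joint bar below 0.2 rad and distance of each of clip_a, clip_b from where it was at the start of the episode below 0.008 m), for 0.1 s.
2. the hold-down bar is swung up and back off the clips, both clips still in their pockets (value of joint bar above 0.8 rad and distance of each of clip_a, clip_b from where it was at the start of the episode below 0.008 m), for 0.1 s.
3. the weak clip is drawn out of its pocket (distance of clip_b from where it was at the start of the episode above 0.035 m), for 0.1 s.
At the end, for the whole second after the job is handed in: Both cards lie in the tray and the weak clip in the scrap bin (within the walls; cards under 40 mm, clip under 65 mm up); the good clip is seated within 8 mm of where it started; all four are at rest. The bar may be up or down (x of card_1 in the frame of card_tray between -0.055 and 0.055 m and y of card_1 in the frame of card_tray between -0.055 and 0.055 m and z of each of card_1, card_2 in the frame of card_tray below 0.04 m and x of card_2 in the frame of card_tray between -0.055 and 0.055 m and y of card_2 in the frame of card_tray between -0.055 and 0.055 m and x of clip_b_grip in the frame of scrap_bin between -0.055 and 0.055 m and y of clip_b_grip in the frame of scrap_bin between -0.055 and 0.055 m and z of each of clip_b_grip, clip_b in the frame of scrap_bin below 0.065 m and x of clip_b in the frame of scrap_bin between -0.055 and 0.055 m and y of clip_b in the frame of scrap_bin between -0.055 and 0.055 m and distance of clip_a from where it was at the start of the episode below 0.008 m and linear speed of each of card_1, card_2, clip_a, clip_b below 0.02 m/s and angular speed of each of card_1, card_2, clip_a, clip_b below 0.3 rad/s); the robot touches nothing.
It fails at once if the good clip is pulled out of its pocket (distance of clip_a from where it was at the start of the episode above 0.02 m).
It fails at once if the pair of nose pliers is pushed more than 30 mm (distance of pliers from where it was at the start of the episode above 0.03 m).
It fails at once if the pair of flush cutters is pushed more than 30 mm (distance of cutters from where it was at the start of the episode above 0.03 m).
It fails at once if the small jar is pushed more than 30 mm (distance of jar from where it was at the start of the episode above 0.03 m).
It fails at once if the motor is pushed more than 30 mm (distance of motor from where it was at the start of the episode above 0.03 m).
It also fails if it takes over 72 s, if anything falls off the work surface, if the arm or the gripper's body presses on something with over 40 N, if the wrist force passes 120 N, or if a joint passes its speed limit or range.

## Working session

There is one attempt and no reset: what is moved stays moved. The work goes in short steps, Python scripts to look and compute and a tool call to move; the robot and the scene stay as the last step left them, time stands still between calls to the robot, and variables do not carry over. Pictures are saved under pics/ and viewed, and the job is handed in when it is done.

Besides the shell and the picture viewer there is one more tool, called after "Request:" as name(argument=value, ...), one argument or row to a line, values as JSON. send_rows: Moves the arm, as the interface text tells. Its arguments: {"type":"object","properties":{"plan":{"type":"string"},"newtons":{"type":"number"}},"required":["plan"]}

```bash
ls; mkdir -p pics; python3 - <<'E'
from plant import r, viewer
import cv2
print(r.observe())
for n in ["side","top","wrist"]:
    im=viewer.capture(n); cv2.imwrite(f"pics/{n}0.png",im[:,:,::-1]); print(n,viewer.camera_model(n))
E
```

```text
pics
{'t': 0.0, 'q': array([-1.27221898,  0.52201724, -0.03632364,  1.59997314,  0.02120661,
        1.02108836, -0.11280362]), 'qd': array([-0.00015268,  0.00164869, -0.00014121,  0.00087557, -0.00013486,
        0.00139095, -0.00108279]), 'joint_torque': array([-6.72703445e-04, -9.27104759e+01,  1.97969086e+00, -3.69929230e+01,
        1.77728164e-02,  8.21431226e-03, -3.04337675e-05]), 'tool_pos': array([0.22522159, 0.58267818, 0.23873624]), 'tool_rot': array([ 1.83352477e-01,  9.83047082e-01, -5.47293912e-04, -5.89178309e-05]), 'contact_force': array([-0.28912167, -0.18571444, -1.0181747 ]), 'moment': array([0.023695  , 0.00896119, 0.00372181]), 'opening': 1.0028090282428501}
side {'camera_matrix': array([[483.97118743,   0.        , 291.16545934],
       [  0.        , 483.97118743, 211.4441999 ],
       [  0.        ,   0.        ,   1.        ]]), 'rvec': array([ 1.09616568, -2.37471608,  1.02667708]), 'tvec': array([0.38487515, 0.38113432, 1.04614332])}
top {'camera_matrix': array([[400.35937121,   0.        , 282.7273345 ],
       [  0.        , 400.35937121, 214.11363376],
       [  0.        ,   0.        ,   1.        ]]), 'rvec': array([ 2.21111818, -2.19024237,  0.06384016]), 'tvec': array([0.0052654 , 0.57843591, 1.13862549])}
wrist {'camera_matrix': array([[325.1922621 ,   0.        , 280.1397845 ],
       [  0.        , 325.1922621 , 207.51486115],
       [  0.        ,   0.        ,   1.        ]]), 'tool_from_camera': array([[ 3.79107920e-04, -9.61618456e-01, -2.74389870e-01,
         6.94909150e-02],
       [ 9.99999912e-01,  4.13192881e-04, -6.64237839e-05,
        -2.55947464e-04],
       [ 1.77250277e-04, -2.74389821e-01,  9.61618529e-01,
        -1.34295236e-01],
       [ 0.00000000e+00,  0.00000000e+00,  0.00000000e+00,
         1.00000000e+00]])}
```

View pics/side0.png

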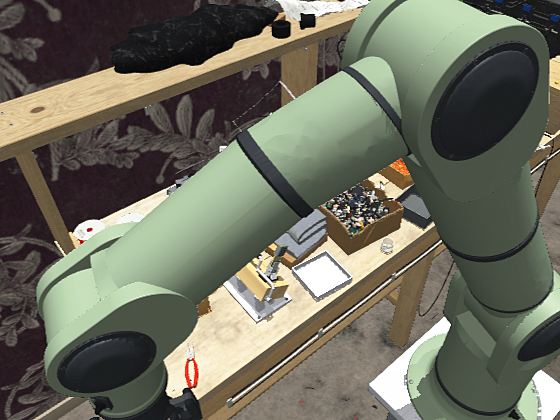

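View pics/top0.png

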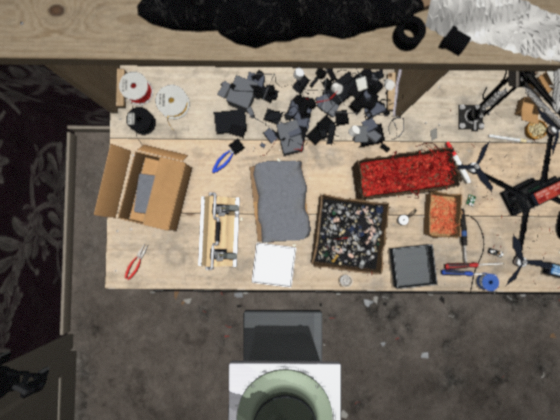

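View pics/wrist0.png

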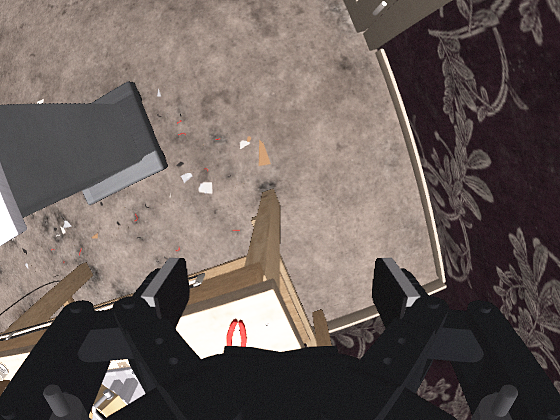

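```bash
cat > h.py <<'E'
import numpy as np, cv2
from scipy.spatial.transform import Rotation as R
from plant import r, viewer
def cam(n):
    m=viewer.camera_model(n); Rc=R.from_rotvec(m["rvec"]).as_matrix(); return m["camera_matrix"],Rc,np.array(m["tvec"])
def ray(n,u,v):
    K,Rc,t=cam(n); d=Rc.T@np.linalg.inv(K)@np.array([u,v,1.]); return -Rc.T@t,d/np.linalg.norm(d)
def onz(n,u,v,z):
    o,d=ray(n,u,v); return o+d*(z-o[2])/d[2]
def proj(n,P):
    K,Rc,t=cam(n); P=np.atleast_2d(P); p=(K@(Rc@P.T+t[:,None])).T; return p[:,:2]/p[:,2:]
def wray(u,v,s=None):
    # wrist ray, s = observe() state
    s=s or r.observe(); m=viewer.camera_model("wrist"); K=m["camera_matrix"]; T=np.array(m["tool_from_camera"])
    a=np.array([u-K[0,2],v-K[1,2]]); rr=np.hypot(*a); th=rr/K[0,0]
    d=np.array([*(a/max(rr,1e-9)*np.sin(th)),np.cos(th)])
    Rt=R.from_quat(s["tool_rot"]).as_matrix()
    return Rt@T[:3,3]+s["tool_pos"], Rt@T[:3,:3]@d
def wproj(P,s=None):
    s=s or r.observe(); m=viewer.camera_model("wrist"); K=m["camera_matrix"]; T=np.array(m["tool_from_camera"])
    Rt=R.from_quat(s["tool_rot"]).as_matrix(); P=np.atleast_2d(P)
    c=(T[:3,:3].T@((Rt.T@(P-s["tool_pos"]).T)-T[:3,3:4])).T
    th=np.arctan2(np.hypot(c[:,0],c[:,1]),c[:,2]); ph=np.arctan2(c[:,1],c[:,0])
    return np.c_[K[0,2]+K[0,0]*th*np.cos(ph),K[1,2]+K[0,0]*th*np.sin(ph)]
def tri(rays):
    A=0;b=0
    for o,d in rays:
        M=np.eye(3)-np.outer(d,d); A=A+M; b=b+M@o
    return np.linalg.solve(A,b)
def crop(im,x0,y0,x1,y1,k,name):
    cv2.imwrite("pics/"+name,cv2.resize(im[y0:y1,x0:x1,::-1],None,fx=k,fy=k,interpolation=cv2.INTER_CUBIC))
E
python3 - <<'E'
from h import *
im=cv2.imread("pics/top0.png")[:,:,::-1]
crop(im,110,180,310,300,4,"top0z.png")
im=cv2.imread("pics/side0.png")[:,:,::-1]
crop(im,170,200,370,330,4,"side0z.png")
print(ray("side",280,210),ray("top",280,210))
print("tray",onz("top",273,265,.01),"bin",onz("top",412,265,.03),"stand",onz("top",219,230,.05))
E
```

```text
(array([-0.12909235,  0.61896214,  0.99399654]), array([ 0.56901599, -0.45736066, -0.68340473])) (array([0.5215269 , 0.02054048, 1.1656207 ]), array([ 0.05949237, -0.00157923, -0.99822751]))
tray [0.43200755 0.03729231 0.01      ] bin [ 0.43692905 -0.35635727  0.03      ] stand [0.53064781 0.18784773 0.05      ]
```

View pics/top0z.png

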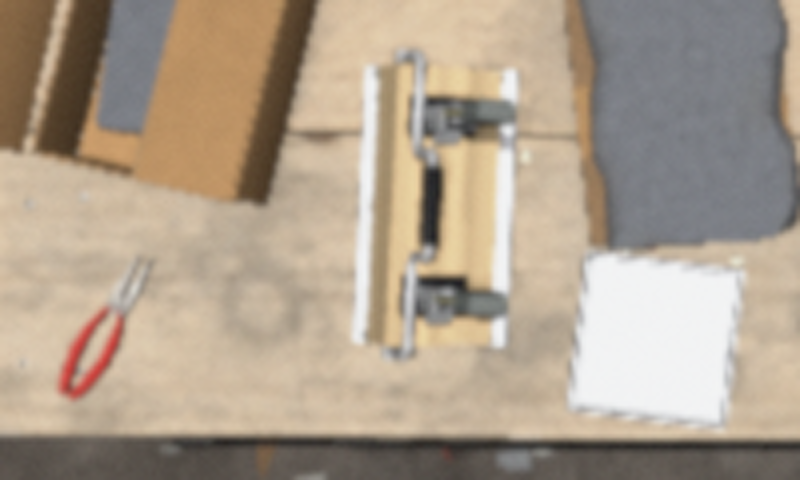

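View pics/side0z.png

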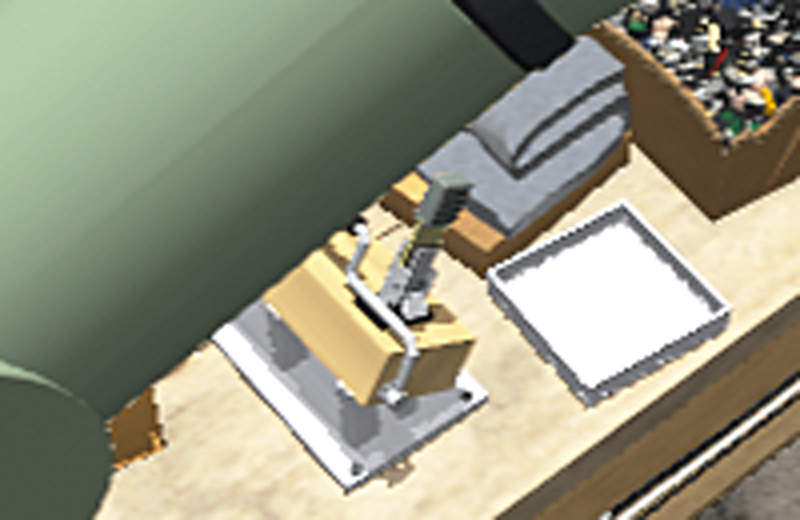

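```bash
python3 - <<'E'
from h import *
def f(p): return (p[0]/4+110-.375, p[1]/4+180-.375)
C=[(366,66),(519,70),(352,343),(506,348)]
W=[onz("top",*f(p),.006) for p in C]
for w in W: print(w.round(4))
c=np.mean(W,0); print("centre",c)
for a,b in [(0,1),(2,3),(0,2),(1,3)]:
    d=W[b]-W[a]; print(np.linalg.norm(d).round(4), np.degrees(np.arctan2(d[1],d[0])))
# side view corner check
def g(p): return (p[0]/4+170-.375,p[1]/4+200-.375)
for p in [(347,490),(487,398)]: print("side",onz("side",*g(p),.006).round(4))
# sleeve & cards
print("sleeve",onz("top",*f((430,208)),.085+.034))
print("cardtop1",onz("top",*f((503,304)),.2),"cardtop2",onz("top",*f((512,112)),.2))
print("card1 tip side",[ (onz("side",*g((448,182)),z)).round(3) for z in (.16,.18,.2)])
T=[(592,250),(745,262),(570,408),(723,427)]
for p in T: print("tray",onz("top",*f(p),.02).round(4))
im=cv2.imread("pics/top0.png")[:,:,::-1]; crop(im,380,230,460,300,8,"bin0z.png")
E
```

```text
[0.6287 0.2479 0.006 ]
[0.6269 0.137  0.006 ]
[0.4288 0.2541 0.006 ]
[0.4261 0.1434 0.006 ]
centre [0.5276357 0.1956106 0.006    ]
0.1109 -90.92572874845206
0.1107 -91.36224975510689
0.2 178.225193837685
0.2009 178.16938976855482
side [0.4271 0.251  0.006 ]
side [0.424  0.1434 0.006 ]
sleeve [0.52580362 0.18231065 0.119     ]
cardtop1 [0.4683386  0.12505679 0.2       ] cardtop2 [0.58381725 0.12137101 0.2       ]
card1 tip side [array([0.47 , 0.134, 0.16 ]), array([0.456, 0.146, 0.18 ]), array([0.441, 0.158, 0.2  ])]
tray [0.4974 0.0817 0.02  ]
tray [ 0.4898 -0.0276  0.02  ]
tray [0.3853 0.0959 0.02  ]
tray [ 0.3728 -0.0128  0.02  ]
```

View pics/bin0z.png

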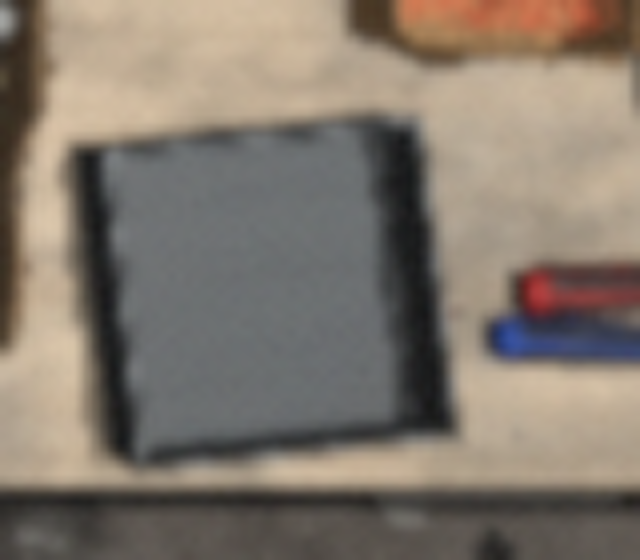

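Request:
send_rows(
  plan="100 0 0 -4 0 0 0.12; 100 0 0 -4 0 0 0.12; 100 0 0 -4 0 0 0.12; 100 0 0 -4 0 0 0.12; 100 0 0 -2 0 0 0.12; 100 0 0 0 0 0 0.12; 100 0 0 0 0 0 0.12; 100 0 0 0 0 0 0.12; 100 0 0 0 0 0 0.12; 100 0 0 0 0 0 0.15",
)

```text
t: 1.4
tool_pos: [0.2253, 0.5829, 0.419]
tool_rot: [0.718, 0.696, -0.0, 0.0]
contact_force: [-0.7, 1.4, -0.9]
opening: 0.998
```

Request:
send_rows(
  plan="100 -4.2 2.3 0 0 0 0; 100 -4.2 2.3 0 0 0 0; 100 -4.2 2.3 0 0 0 0; 100 -4.2 2.3 0 0 0 0; 100 -4.2 2.3 0 0 0 0; 100 -4.2 2.3 0 0 0 0; 100 -4.2 2.3 0 0 0 0; 100 -4.2 2.3 0 0 0 0; 100 -4.2 2.3 0 0 0 0; 100 -4.2 2.3 0 0 0 0; 100 -4.2 2.3 0 0 0 0; 100 -4.2 2.3 0 0 0 0",
)

```text
t: 2.9
tool_pos: [0.4875, 0.07, 0.4193]
tool_rot: [0.717, 0.697, 0.0, -0.0]
contact_force: [-0.2, 0.7, 0.1]
opening: 1.003
```

Request:
send_rows(
  plan="100 0 0 0 0 0.131 0; 100 0 0 0 0 0.131 0; 100 0 0 0 0 0.131 0; 100 0 0 0 0 0.131 0; 100 0 0 0 0 0 0",
)

```text
t: 3.52
tool_pos: [0.487, 0.0696, 0.4186]
tool_rot: [0.694, 0.672, 0.185, -0.181]
contact_force: [-0.1, 0.5, 0.2]
opening: 1.0
```

```bash
python3 - <<'E'
from h import *
s=r.observe(); print(s["q"].round(3),s["tool_pos"],s["tool_rot"]); print(R.from_quat(s["tool_rot"]).as_matrix().round(3))
im=viewer.capture("wrist"); cv2.imwrite("pics/w1.png",im[:,:,::-1])
im=viewer.capture("side"); cv2.imwrite("pics/s1.png",im[:,:,::-1])
np.savez("v1.npz",**s)
E
```

```text
[-0.455  0.198  0.624  1.772 -0.653  1.345  0.328] [0.48698811 0.06964473 0.41860823] [ 0.69397321  0.67183887  0.18543958 -0.18068168]
[[ 0.028  0.999  0.015]
 [ 0.865 -0.032  0.5  ]
 [ 0.5   -0.002 -0.866]]
```

View pics/w1.png

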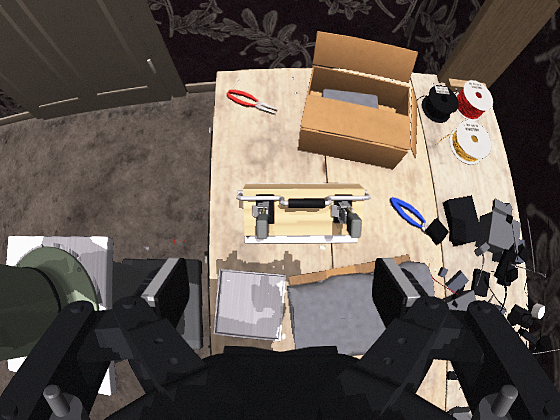

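View pics/s1.png

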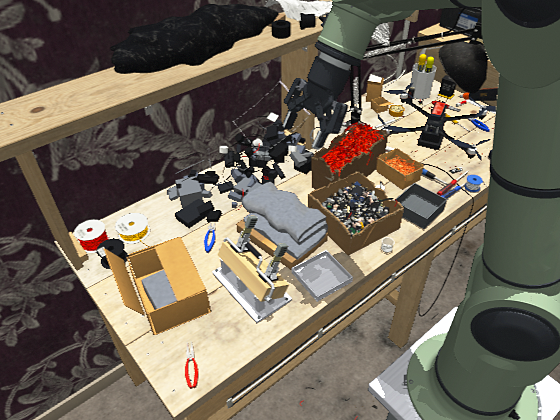

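```bash
python3 - <<'E'
from h import *
im=cv2.imread("pics/w1.png")[:,:,::-1]; crop(im,230,170,390,260,5,"w1z.png")
im=cv2.imread("pics/s1.png")[:,:,::-1]; crop(im,205,220,305,330,5,"s1z.png")
E
```

```text
(no output)
```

View pics/w1z.png

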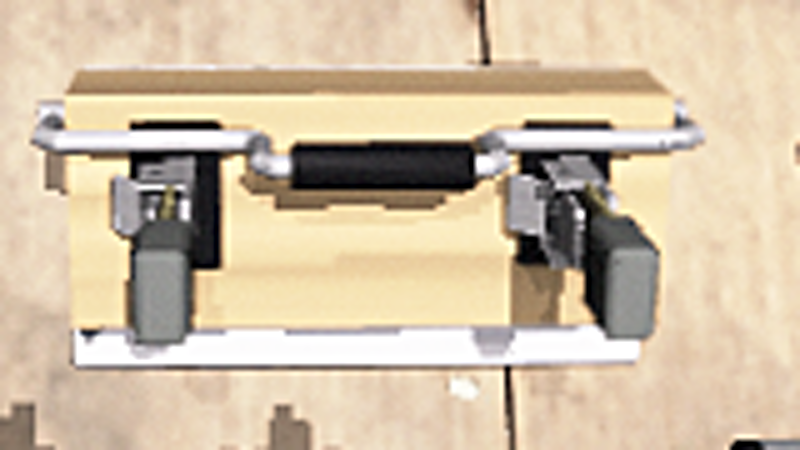

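View pics/s1z.png

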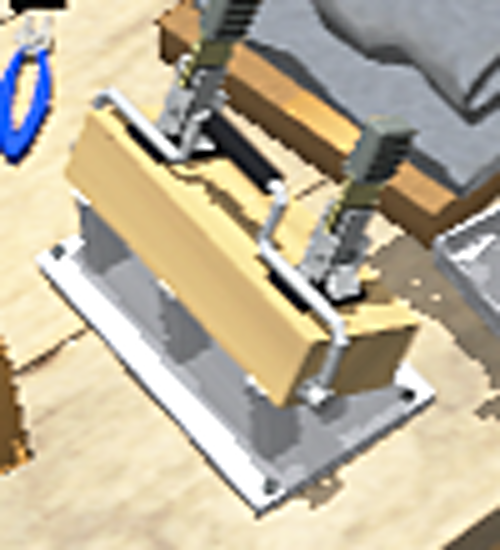

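```bash
python3 - <<'E'
from h import *
s=dict(np.load("v1.npz"))
w=lambda x,y:wray(x/5+230-.4,y/5+170-.4,s)
sd=lambda x,y:ray("side",x/5+205-.4,y/5+220-.4)
tp=lambda x,y:ray("top",x/4+110-.4,y/4+180-.4)
def z(rr,h): o,d=rr; return (o+d*(h-o[2])/d[2]).round(4)
print("c1 w z.171",z(w(160,297),.171),"side",z(sd(390,128),.171)); print("tri",tri([w(160,297),sd(390,128)]).round(4))
print("c2 w z.171",z(w(632,293),.171))
P=tri([w(385,166),sd(240,155)]);print("sleeve",P.round(4), z(w(385,166),.11),z(tp(430,208),.11), tri([w(385,166),sd(240,155),tp(430,208)]))
for p in [(73,366),(640,366)]: print("basefront",z(w(*p),.006))
for a,b in [(45,255),(262,515),(437,392)]: print("side base",z(sd(a,b),.006))
# face upper edge in wrist (65,95),(672,97); 
print("edge",z(w(67,95),.1),z(w(672,97),.1))
E
```

```text
c1 w z.171 [0.4655 0.1354 0.171 ] side [0.4606 0.1393 0.171 ]
tri [0.465  0.1362 0.1652]
c2 w z.171 [0.5848 0.1321 0.171 ]
sleeve [0.5272 0.1791 0.125 ] [0.5289 0.1834 0.11  ] [0.5259 0.1838 0.11  ] [0.52639901 0.17994862 0.12619161]
basefront [0.4255 0.1419 0.006 ]
basefront [0.6262 0.1345 0.006 ]
side base [0.6267 0.2397 0.006 ]
side base [0.4251 0.2506 0.006 ]
side base [0.4256 0.1399 0.006 ]
edge [0.4345 0.2115 0.1   ] [0.6205 0.2054 0.1   ]
```

Request:
send_rows(
  plan="60 -1.34 -0.5 3.9 0 0 0; 60 -1.34 -0.5 3.9 0 0 0; 60 -1.34 -0.5 3.9 0 0 0; 60 -1.34 -0.5 3.9 0 0 0; 60 -1.34 -0.5 3.9 0 0 0; 60 0 0 0 0 0 0",
  newtons=60,
)

```text
t: 4.38
tool_pos: [0.4618, 0.113, 0.2156]
tool_rot: [0.692, 0.674, 0.183, -0.182]
contact_force: [0.4, 0.3, 0.4]
opening: 0.603
```

```bash
python3 - <<'E'
from h import *
s=r.observe(); print(s["q"].round(3),s["tool_pos"],s["contact_force"])
im=viewer.capture("wrist"); cv2.imwrite("pics/w2.png",im[:,:,::-1])
np.savez("v2.npz",**s)
E
```

```text
[-0.42   0.407  0.505  2.101 -0.931  0.955  0.693] [0.46184918 0.11300163 0.21556382] [0.36159567 0.26249032 0.43577829]
```

View pics/w2.png

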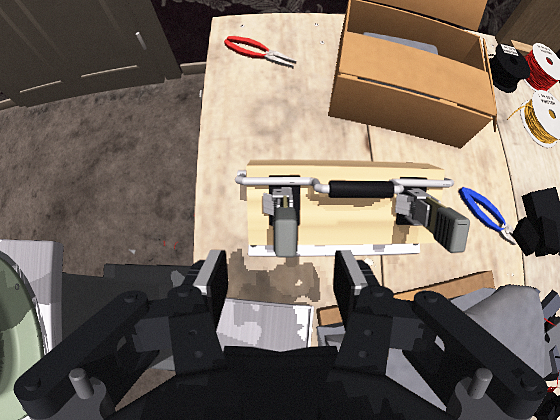

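```bash
python3 - <<'E'
from h import *
s=dict(np.load("v2.npz"))
im=cv2.imread("pics/w2.png")[:,:,::-1].copy()
print(R.from_quat(s["tool_rot"]).as_matrix().round(4))
crop(im,235,150,475,300,3.3,"w2z.png")
s1=dict(np.load("v1.npz"))
F=np.array([.527,.187,.085]); xs=np.array([.031,.9995,0]); ys=np.array([-.9995,.031,0]); d=-.5*xs+np.array([0,0,.866]); u=.866*xs+np.array([0,0,.5])
for k in (1,-1):
  for t in (0,.05,.067,.099): print(k,t,wproj(F+ys*.06*k+d*t,s).round(1),((wproj(F+ys*.06*k+d*t,s)-[235,150])*3.3).round(0))
  for a in (.013,-.013): print("topcorner",((wproj(F+ys*(.06*k+.007)+d*.099+u*a,s)-[235,150])*3.3).round(0),((wproj(F+ys*(.06*k-.007)+d*.099+u*a,s)-[235,150])*3.3).round(0))
E
```

```text
[[ 0.0235  0.9997  0.0088]
 [ 0.8663 -0.0248  0.4989]
 [ 0.4989 -0.0041 -0.8666]]
1 0 [[284.4 193.7]] [[163. 144.]]
1 0.05 [[284.8 209.2]] [[164. 195.]]
1 0.067 [[285. 216.]] [[165. 218.]]
1 0.099 [[285.4 231.7]] [[166. 270.]]
topcorner [[128. 202.]] [[205. 203.]]
topcorner [[129. 334.]] [[203. 334.]]
-1 0 [[410.3 195.1]] [[578. 149.]]
-1 0.05 [[432.2 209.9]] [[651. 198.]]
-1 0.067 [[441.3 216.1]] [[681. 218.]]
-1 0.099 [[461.2 230.2]] [[746. 265.]]
topcorner [[728. 204.]] [[784. 204.]]
topcorner [[708. 324.]] [[763. 322.]]
```

View pics/w2z.png

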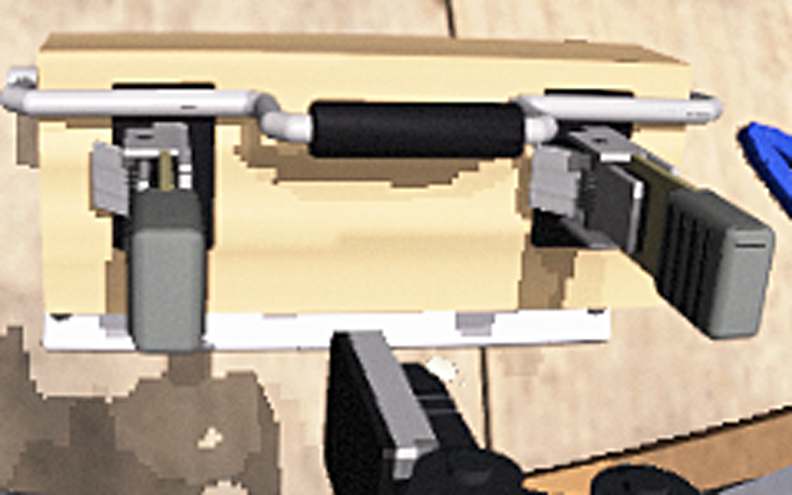

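Request:
send_rows(
  plan="60 -0.34 0.36 1 0 0 0; 60 0 0 2 0 0 0; 60 0 0 2 0 0 0; 60 0 0 1.7 0 0 0; 60 0 0 1 0 0 0; 60 0 0 0 0 0 0",
)

```text
t: 5.18
tool_pos: [0.4681, 0.1473, 0.1487]
tool_rot: [0.692, 0.673, 0.186, -0.181]
contact_force: [0.2, -0.5, -0.5]
opening: 0.599
```

```bash
python3 - <<'E'
from h import *
s=r.observe(); print(s["tool_pos"],s["contact_force"])
im=viewer.capture("wrist"); cv2.imwrite("pics/w3.png",im[:,:,::-1])
im=viewer.capture("side"); crop(im,180,180,340,300,5,"s3z.png")
E
```

```text
[0.46808652 0.14729736 0.14869874] [ 0.24974761 -0.46681316 -0.51342844]
```

View pics/w3.png

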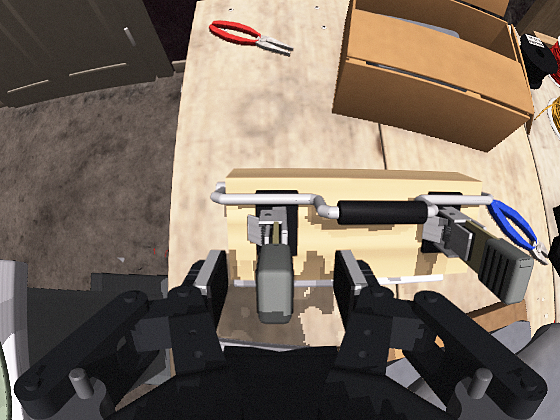

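View pics/s3z.png

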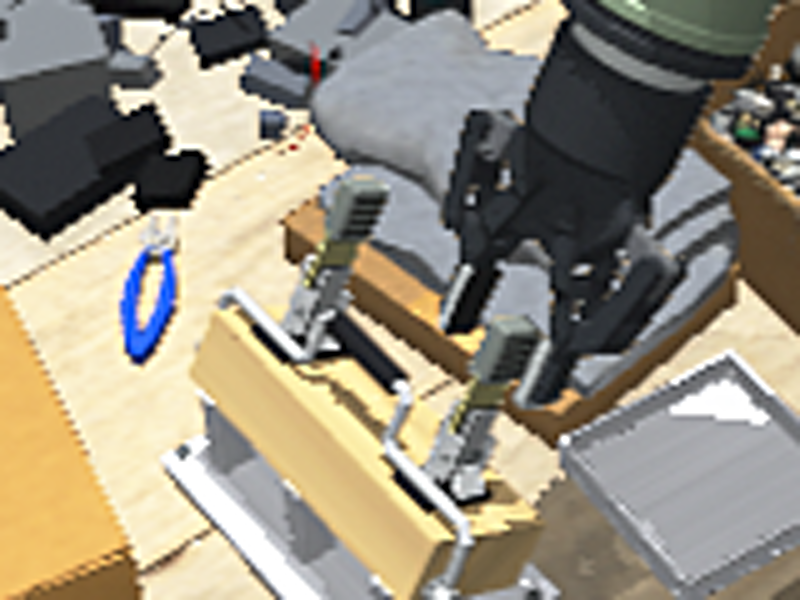

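```bash
python3 - <<'E'
from h import *
s=r.observe(); im=cv2.imread("pics/w3.png")[:,:,::-1].copy()
Rt=R.from_quat(s["tool_rot"]).as_matrix()
crop(im,190,160,370,340,4.4,"w3z.png")
for z in (-.03,-.011,0,.008):
  for x in (-.011,0,.011): print(z,x,[((wproj(s["tool_pos"]+Rt@np.array([x,y,z]),s)-[190,160])*4.4).round(0)[0] for y in (-.025,0,.025)])
E
```

```text
-0.03 -0.011 [array([122., 741.]), array([397., 748.]), array([671., 742.])]
-0.03 0 [array([110., 642.]), array([397., 648.]), array([683., 643.])]
-0.03 0.011 [array([ 99., 534.]), array([397., 538.]), array([694., 534.])]
-0.011 -0.011 [array([152., 631.]), array([397., 635.]), array([641., 631.])]
-0.011 0 [array([144., 539.]), array([397., 542.]), array([649., 539.])]
-0.011 0.011 [array([136., 439.]), array([397., 441.]), array([657., 439.])]
0 -0.011 [array([168., 577.]), array([397., 581.]), array([626., 578.])]
0 0 [array([161., 489.]), array([397., 491.]), array([633., 489.])]
0 0.011 [array([154., 394.]), array([397., 396.]), array([639., 394.])]
0.008 -0.011 [array([178., 542.]), array([397., 545.]), array([616., 542.])]
0.008 0 [array([172., 456.]), array([397., 458.]), array([622., 456.])]
0.008 0.011 [array([166., 365.]), array([397., 366.]), array([628., 365.])]
```

View pics/w3z.png

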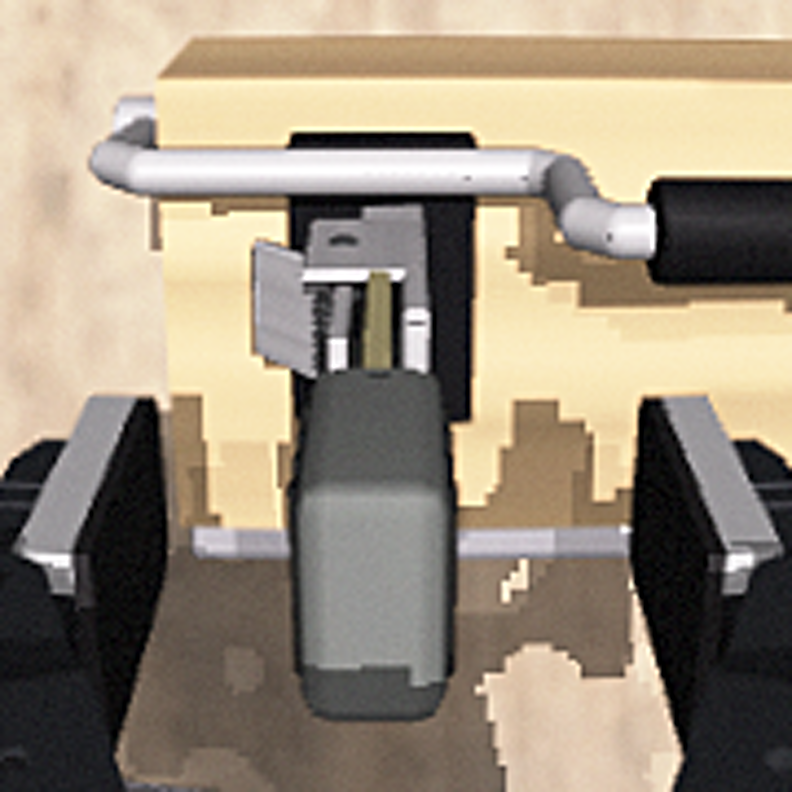

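Request:
send_rows(
  plan="60 0 -0.2 0.5 0 0 0; 0 0 0 0 0 0 0; 0 0 0 0 0 0 0; 0 0 0 0 0 0 0; 0 0 0 0 0 0 0; 0 0 0 0 0 0 0",
  newtons=50,
)

```text
t: 6.02
tool_pos: [0.4659, 0.1496, 0.1443]
tool_rot: [0.693, 0.673, 0.186, -0.181]
contact_force: [-2.1, -2.3, 5.3]
opening: 0.154
```

Request:
send_rows(
  plan="0 0 0 -0.1 0 0 0; 0 0 0 -0.1 0 0 0",
)

```text
t: 6.28
tool_pos: [0.4657, 0.1488, 0.1459]
tool_rot: [0.692, 0.673, 0.186, -0.181]
contact_force: [0.6, 1.8, -3.6]
opening: 0.155
```

Request:
send_rows(
  plan="0 0 0 -0.1 0 0 0; 0 0 0 -0.1 0 0 0",
)

```text
t: 6.52
tool_pos: [0.4658, 0.1477, 0.1477]
tool_rot: [0.692, 0.673, 0.186, -0.181]
contact_force: [0.2, 1.7, -2.9]
opening: 0.162
```

Request:
send_rows(
  plan="0 0 0 -0.1 0 0 0; 0 0 0 -0.1 0 0 0",
)

```text
t: 6.78
tool_pos: [0.4658, 0.1467, 0.1495]
tool_rot: [0.692, 0.673, 0.186, -0.181]
contact_force: [-0.2, 1.6, -3.7]
opening: 0.157
```

Request:
send_rows(
  plan="0 0 0 -0.1 0 0 0; 0 0 0 -0.1 0 0 0",
)

```text
t: 7.02
tool_pos: [0.4657, 0.1456, 0.1512]
tool_rot: [0.692, 0.673, 0.186, -0.181]
contact_force: [-0.2, 1.7, -4.2]
opening: 0.157
```

Request:
send_rows(
  plan="0 0 0 -0.1 0 0 0; 0 0 0 -0.1 0 0 0; 0 0 0 -0.1 0 0 0",
)

```text
t: 7.4
tool_pos: [0.4657, 0.1441, 0.1538]
tool_rot: [0.692, 0.673, 0.186, -0.181]
contact_force: [0.2, 1.2, -3.0]
opening: 0.158
```

Request:
send_rows(
  plan="0 0 0 -0.2 0 0 0; 0 0 0 -0.2 0 0 0; 0 0 0 -0.3 0 0 0; 0 0 0 -1 0 0 0; 0 0 0 -2 0 0 0; 0 0 0 -2 0 0 0; 0 0 0 -1 0 0 0; 0 0 0 0 0 0 0",
)

```text
t: 8.4
tool_pos: [0.465, 0.1105, 0.2123]
tool_rot: [0.693, 0.673, 0.186, -0.18]
contact_force: [0.4, 0.1, 0.1]
opening: 0.156
```

```bash
python3 - <<'E'
from h import *
s=r.observe(); print(s["q"].round(2),s["tool_pos"],s["contact_force"])
im=viewer.capture("side"); cv2.imwrite("pics/s4.png",im[:,:,::-1]);crop(im,180,160,340,300,5,"s4z.png")
E
```

```text
[-0.41  0.42  0.5   2.1  -0.94  0.95  0.71] [0.46504447 0.11045878 0.21226988] [0.40207246 0.08287998 0.08076896]
```

View pics/s4z.png

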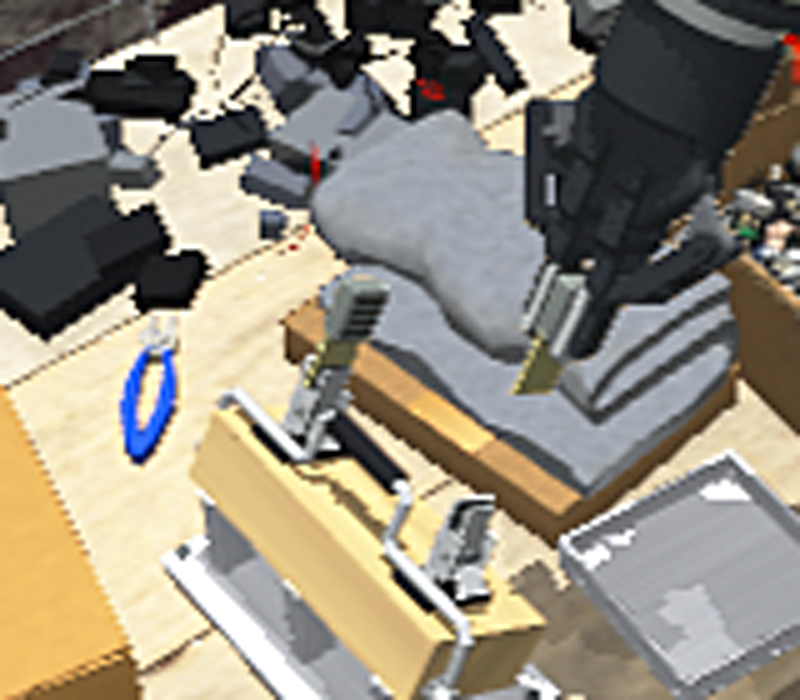

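Request:
send_rows(
  plan="0 -1.8 -1.6 0 0 0 0; 0 -2.3 -1.6 0.6 0 0 0; 0 -2.3 -1.5 1.2 0 0 0; 0 -2.8 -0.3 1 0 0 0; 0 -1.5 0 2.4 0 0 0; 0 -1.5 0 2.4 0 0 0; 0 -0.9 0 1.6 0 0 0; 0 -0.5 0 0.9 0 0 0; 0 -0.3 0 0.6 0 0 0; 0 0 0 0 0 0 0",
)

```text
t: 9.7
tool_pos: [0.4124, 0.0455, 0.0489]
tool_rot: [0.693, 0.673, 0.185, -0.181]
contact_force: [-0.4, 0.1, 0.3]
opening: 0.153
```

```bash
python3 - <<'E'
from h import *
s=r.observe(); print(s["q"].round(2),s["tool_pos"],s["contact_force"])
im=viewer.capture("wrist"); cv2.imwrite("pics/w5.png",im[:,:,::-1])
E
```

```text
[-0.05  0.69  0.24  2.26 -1.25  0.72  1.29] [0.41244969 0.04546079 0.04893805] [-0.3800825   0.05200789  0.28668098]
```

View pics/w5.png

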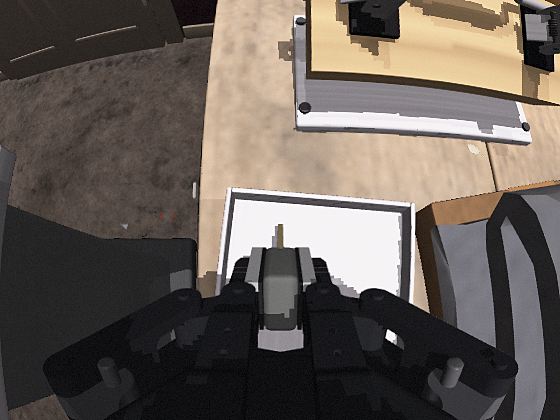

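Request:
send_rows(
  plan="40 0 0 0 0 0 0; 40 0 0 0 0 0 0; 40 0 0 0 0 0 0; 40 0.5 0 -2 0 0 0; 40 1.5 0 -3 0 0 0; 40 2 0.3 -4 0 0 0; 40 2 1 -4 0 0 0; 40 0 1 -4 0 0 0; 60 0 1 -3 0 0 0; 60 0 0 0 0 0 0",
)

```text
t: 11.0
tool_pos: [0.4456, -0.0046, 0.2542]
tool_rot: [0.693, 0.673, 0.187, -0.179]
contact_force: [-0.9, 0.5, 0.4]
opening: 0.595
```

```bash
python3 - <<'E'
from h import *
s=r.observe(); print(s["q"].round(2),s["tool_pos"],s["contact_force"])
im=viewer.capture("wrist"); cv2.imwrite("pics/w6.png",im[:,:,::-1])
np.savez("v6.npz",**s)
print(R.from_quat(s["tool_rot"]).as_matrix().round(4))
E
```

```text
[-0.16  0.35  0.5   2.04 -0.76  1.1   0.76] [ 0.44555008 -0.00459644  0.25418268] [-0.90700419  0.49616359  0.44232718]
[[ 0.0235  0.9996  0.0173]
 [ 0.8657 -0.029   0.4997]
 [ 0.4999  0.0032 -0.8661]]
```

View pics/w6.png

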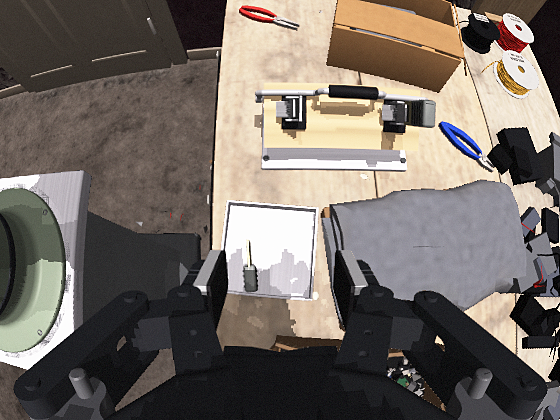

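Request:
send_rows(
  plan="60 1.6 2.7 1.8 0 0 0; 60 1.6 2.7 1.8 0 0 0; 60 1.6 2.7 1.8 0 0 0; 60 1.6 2.7 1.8 0 0 0; 60 1.5 2.7 1.8 0 0 0; 60 0 0 0 0 0 0",
)

```text
t: 11.8
tool_pos: [0.5823, 0.1084, 0.2122]
tool_rot: [0.692, 0.674, 0.185, -0.182]
contact_force: [-0.6, 0.8, -0.3]
opening: 0.6
```

```bash
python3 - <<'E'
from h import *
s=r.observe(); print(s["q"].round(2),s["tool_pos"],s["contact_force"])
Rt=R.from_quat(s["tool_rot"]).as_matrix();print(Rt.round(4))
im=viewer.capture("wrist"); crop(im,190,160,370,340,4.4,"w7z.png")
print("to go tool cm",Rt.T@(np.array([.585,.146,.1445])-s["tool_pos"])*100)
for z in (.03,.04,.05,.06): print(z,[((wproj(s["tool_pos"]+Rt@np.array([x,0,z]),s)-[190,160])*4.4).round(0)[0] for x in (-.013,0,.013)])
E
```

```text
[-0.29  0.57  0.41  1.8  -0.89  1.05  0.59] [0.5823494  0.10837014 0.21215366] [-0.55695713  0.77088151 -0.32215229]
[[ 0.023   0.9997  0.0099]
 [ 0.8654 -0.0249  0.5005]
 [ 0.5006 -0.0029 -0.8657]]
to go tool cm [-0.12422899  0.19119577  7.74264225]
0.03 [array([397., 474.]), array([397., 381.]), array([397., 282.])]
0.04 [array([397., 441.]), array([397., 351.]), array([397., 257.])]
0.05 [array([397., 411.]), array([397., 325.]), array([397., 234.])]
0.06 [array([397., 383.]), array([397., 300.]), array([397., 214.])]
```

View pics/w7z.png

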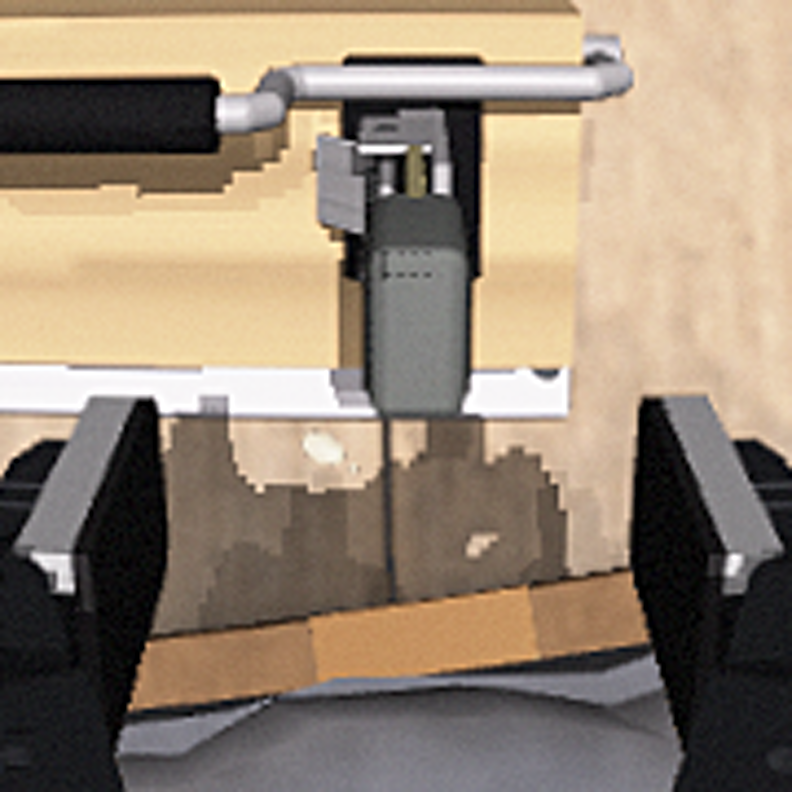

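Request:
send_rows(
  plan="60 -0.15 0.3 1.5 0 0 0; 60 0 0 2.4 0 0 0; 60 0 0 2.3 0 0 0; 60 0 0 1.5 0 0 0; 60 0 0 0 0 0 0; 0 0 0 0 0 0 0; 0 0 0 0 0 0 0; 0 0 0 0 0 0 0; 0 0 0 0 0 0 0; 0 0 0 0 0 0 0",
)

```text
t: 13.1
tool_pos: [0.5867, 0.1426, 0.1476]
tool_rot: [0.693, 0.673, 0.186, -0.18]
contact_force: [-3.9, -2.7, 6.9]
opening: 0.157
```

```bash
python3 - <<'E'
from h import *
s=r.observe(); print(s["q"].round(2),s["tool_pos"],s["contact_force"],s["moment"])
im=viewer.capture("wrist"); crop(im,190,160,370,340,4.4,"w8z.png")
E
```

```text
[-0.31  0.66  0.34  1.84 -0.99  0.93  0.66] [0.58672202 0.14261334 0.14756919] [-3.92717867 -2.69643556  6.9073418 ] [-0.36686068  0.89009743  0.48540138]
```

View pics/w8z.png

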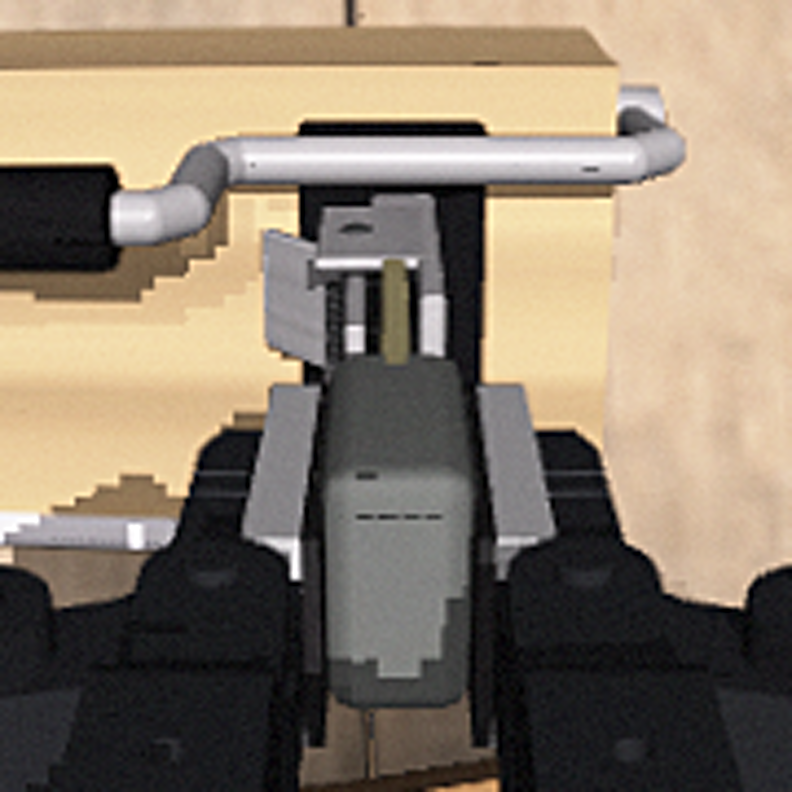

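Card 2 held well (grip at (400,590) in the crop). Slow pull.

Request:
send_rows(
  plan="0 0 0 -0.1 0 0 0; 0 0 0 -0.1 0 0 0",
)

```text
t: 13.4
tool_pos: [0.5865, 0.1423, 0.1485]
tool_rot: [0.692, 0.673, 0.186, -0.181]
contact_force: [1.9, 5.8, -10.7]
opening: 0.154
```

Request:
send_rows(
  plan="0 0 0 -0.1 0 0 0; 0 0 0 -0.1 0 0 0",
)

```text
t: 13.65
tool_pos: [0.5864, 0.142, 0.1499]
tool_rot: [0.692, 0.674, 0.185, -0.181]
contact_force: [3.2, 8.3, -12.8]
opening: 0.154
```

Request:
send_rows(
  plan="0 0 0 -0.1 0 0 0; 0 0 0 -0.1 0 0 0",
)

```text
t: 13.9
tool_pos: [0.5863, 0.1409, 0.1516]
tool_rot: [0.692, 0.674, 0.185, -0.181]
contact_force: [1.7, 7.2, -12.0]
opening: 0.155
```

Request:
send_rows(
  plan="0 0 0 -0.1 0 0 0; 0 0 0 -0.1 0 0 0",
)

```text
t: 14.15
tool_pos: [0.5863, 0.1399, 0.1534]
tool_rot: [0.692, 0.674, 0.185, -0.181]
contact_force: [3.1, 8.0, -10.9]
opening: 0.154
```

Request:
send_rows(
  plan="0 0 0 -0.1 0 0 0; 0 0 0 -0.1 0 0 0; 0 0 0 -0.1 0 0 0",
)

```text
t: 14.52
tool_pos: [0.5862, 0.1383, 0.156]
tool_rot: [0.692, 0.674, 0.185, -0.181]
contact_force: [2.3, 7.4, -11.5]
opening: 0.154
```

Request:
send_rows(
  plan="0 0 0 -0.1 0 0 0; 0 0 0 -0.2 0 0 0; 0 0 0 -0.3 0 0 0; 0 0 0 -0.5 0 0 0; 0 0 0 -1.5 0 0 0; 0 0 0 -2 0 0 0; 0 0 0 -1.5 0 0 0; 0 0 0 -0.8 0 0 0; 0 0 0 0 0 0 0",
)

```text
t: 15.65
tool_pos: [0.5858, 0.1027, 0.2167]
tool_rot: [0.693, 0.673, 0.186, -0.18]
contact_force: [-0.2, -0.3, -1.7]
opening: 0.158
```

```bash
python3 - <<'E'
from h import *
s=r.observe(); print(s["q"].round(2),s["tool_pos"],s["contact_force"],s["opening"])
Rt=R.from_quat(s["tool_rot"]).as_matrix();print(Rt.round(4))
im=viewer.capture("side"); crop(im,180,160,340,300,5,"s9z.png")
for T in ([.43,.0465,.215],[.43,.0465,.049]): print(Rt.T@(np.array(T)-s["tool_pos"])*100)
E
```

```text
[-0.29  0.57  0.41  1.79 -0.89  1.06  0.59] [0.58579422 0.10272549 0.21671569] [-0.20020522 -0.30831867 -1.67778545] 0.15774278818082654
[[ 2.420e-02  9.996e-01  1.490e-02]
 [ 8.655e-01 -2.840e-02  5.002e-01]
 [ 5.004e-01  8.000e-04 -8.658e-01]]
[ -5.32884721 -15.41369929  -2.89519593]
[-13.63555026 -15.42622475  11.47694822]
```

View pics/s9z.png

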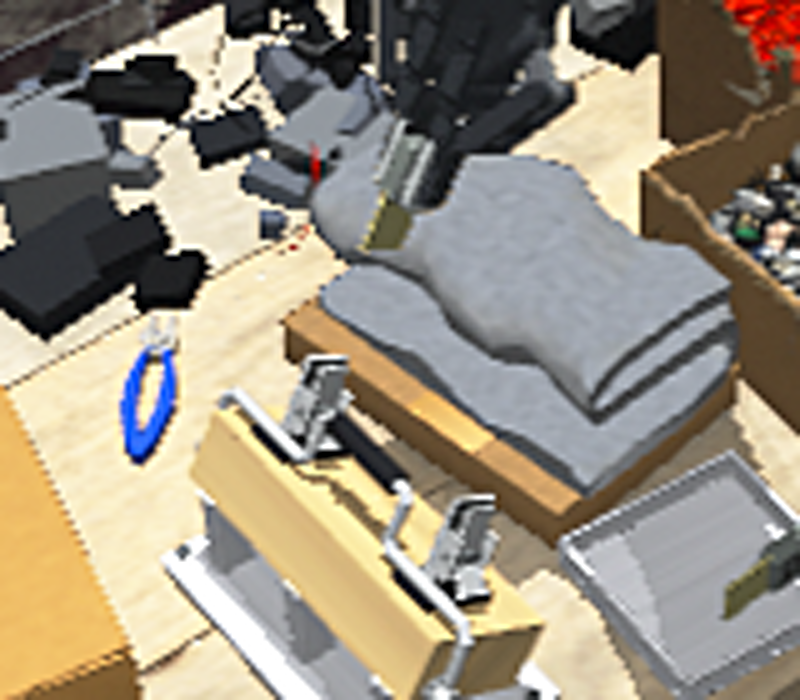

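Request:
send_rows(
  plan="0 -1 -3 -0.6 0 0 0; 0 -1.1 -3.1 -0.6 0 0 0; 0 -1.1 -3.1 -0.6 0 0 0; 0 -1.1 -3.1 -0.6 0 0 0; 0 -1.0 -3.1 -0.5 0 0 0; 0 -1.5 0 2.6 0 0 0; 0 -1.6 0 2.8 0 0 0; 0 -1.6 0 2.8 0 0 0; 0 -1.6 0 2.8 0 0 0; 0 -1 0 1.7 0 0 0; 0 -0.6 0 1.1 0 0 0; 0 0 0 0 0 0 0",
)

```text
t: 17.2
tool_pos: [0.4297, 0.0477, 0.0554]
tool_rot: [0.693, 0.673, 0.185, -0.181]
contact_force: [-0.1, -0.3, 0.3]
opening: 0.159
```

```bash
python3 - <<'E'
from h import *
s=r.observe(); print(s["q"].round(2),s["tool_pos"],s["contact_force"],s["opening"])
im=viewer.capture("wrist"); cv2.imwrite("pics/w10.png",im[:,:,::-1])
E
```

```text
[-0.06  0.69  0.24  2.22 -1.2   0.73  1.22] [0.42968641 0.04766903 0.05535607] [-0.11706619 -0.26414697  0.27597475] 0.1589810522080907
```

View pics/w10.png

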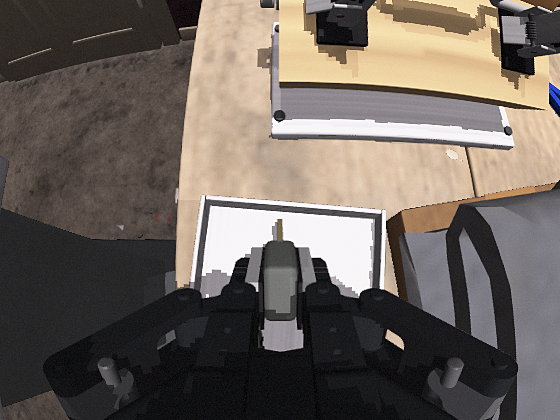

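Card 2 is over the tray beside card 1. Lower 6 mm, release, back off.

Request:
send_rows(
  plan="0 -0.3 0 0.5 0 0 0; 35 0 0 0 0 0 0; 35 0 0 0 0 0 0; 35 0 0 0 0 0 0; 35 0.5 0 -2 0 0 0; 35 1.5 0 -3 0 0 0; 35 2 0.3 -4 0 0 0; 35 2 1 -4 0 0 0; 35 0 1 -4 0 0 0; 0 1 1.2 -3 0 0 0; 0 1.5 1.5 0 0 0 0; 0 0 0 0 0 0 0",
)

```text
t: 18.75
tool_pos: [0.4798, 0.0203, 0.2662]
tool_rot: [0.692, 0.674, 0.186, -0.18]
contact_force: [0.6, -0.7, -0.4]
opening: 0.002
```

```bash
python3 - <<'E'
from h import *
s=r.observe(); print(s["q"].round(2),s["tool_pos"],s["contact_force"],s["opening"])
im=viewer.capture("wrist"); cv2.imwrite("pics/w11.png",im[:,:,::-1]); np.savez("v11.npz",**s)
print(R.from_quat(s["tool_rot"]).as_matrix().round(4))
E
```

```text
[-0.19  0.37  0.46  1.97 -0.76  1.12  0.67] [0.47977463 0.02033261 0.26620862] [ 0.56607589 -0.6590157  -0.4164557 ] 0.0015534417506517847
[[ 0.0224  0.9996  0.0144]
 [ 0.8655 -0.0266  0.5003]
 [ 0.5005  0.0013 -0.8657]]
```

View pics/w11.png

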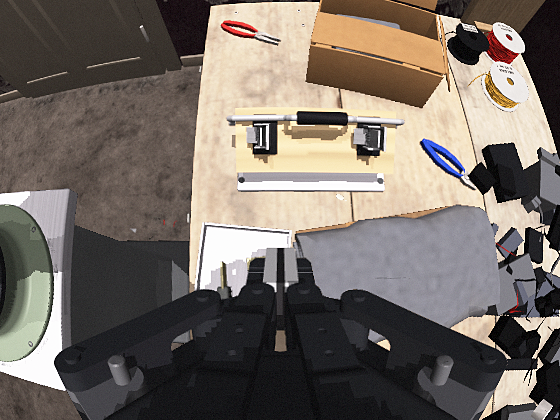

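```bash
python3 - <<'E'
from h import *
s1,s2,s3=[dict(np.load(f"v{k}.npz")) for k in (1,2,11)]
ra=[wray(385/5+229.6,166/5+169.6,s1),wray(418/3.3+234.7,129/3.3+149.7,s2),wray(322,118.5,s3)]
print(tri(ra),tri(ra+[ray("side",240/5+204.6,155/5+219.6)]))
# clip ears
im=viewer.capture("side"); cv2.imwrite("pics/s12.png",im[:,:,::-1]); crop(im,180,200,380,340,4,"s12z.png")
im=cv2.imread("pics/w11.png")[:,:,::-1]; crop(im,220,100,410,200,4,"w11z.png")
E
```

```text
[0.52737892 0.17949438 0.12532845] [0.52717859 0.17932327 0.12538946]
```

View pics/s12z.png

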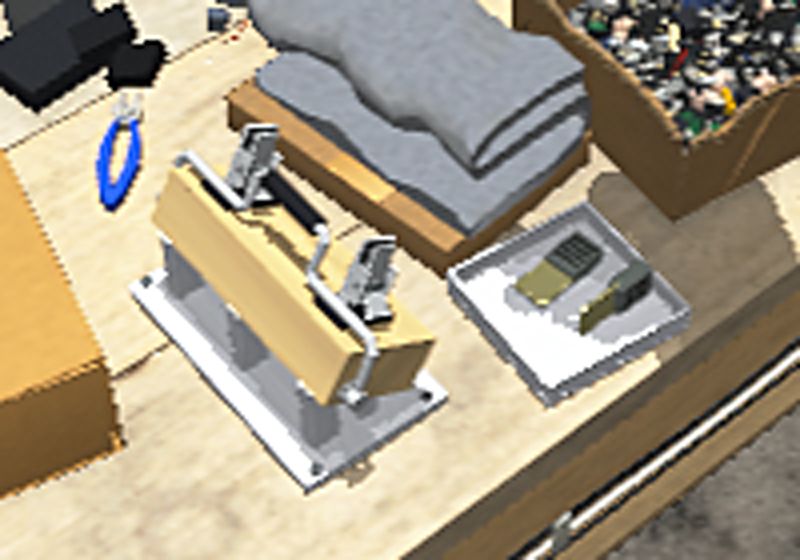

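View pics/w11z.png

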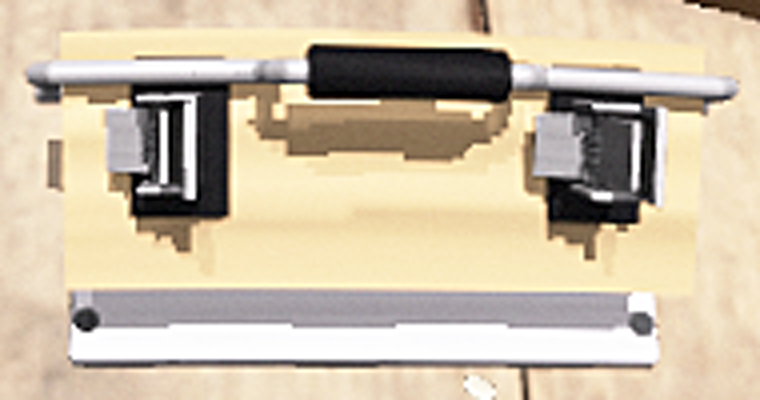

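Request:
send_rows(
  plan="0 1.1 1.1 3.6 0 0 0; 0 1.1 1.1 3.6 0 0 0; 0 1.1 1.1 3.6 0 0 0; 0 1.2 1 3.6 0 0 0; 0 0 0 2 0 0 0; 0 0 0 2 0 0 0; 0 0 0 2 0 0 0; 0 0 0 0 0 0 0",
)

```text
t: 19.85
tool_pos: [0.5255, 0.1596, 0.1105]
tool_rot: [0.693, 0.673, 0.185, -0.181]
contact_force: [-0.5, 0.2, 0.1]
opening: -0.001
```

```bash
python3 - <<'E'
from h import *
s=r.observe(); print(s["q"].round(2),s["tool_pos"],s["contact_force"],s["opening"])
Rt=R.from_quat(s["tool_rot"]).as_matrix()
print("sleeve in tool",Rt.T@(np.array([.5274,.1795,.1254])-s["tool_pos"])*1000)
im=viewer.capture("wrist"); crop(im,190,120,390,300,4,"w13z.png")
im=viewer.capture("side"); crop(im,180,200,340,320,5,"s13z.png")
E
```

```text
[-0.3   0.64  0.26  2.01 -1.09  0.78  0.78] [0.52548433 0.15961129 0.11049675] [-0.52052593  0.20563198  0.08222063] -0.0008515382964800973
sleeve in tool [24.71721831  1.33695618 -2.9341309 ]
```

View pics/w13z.png

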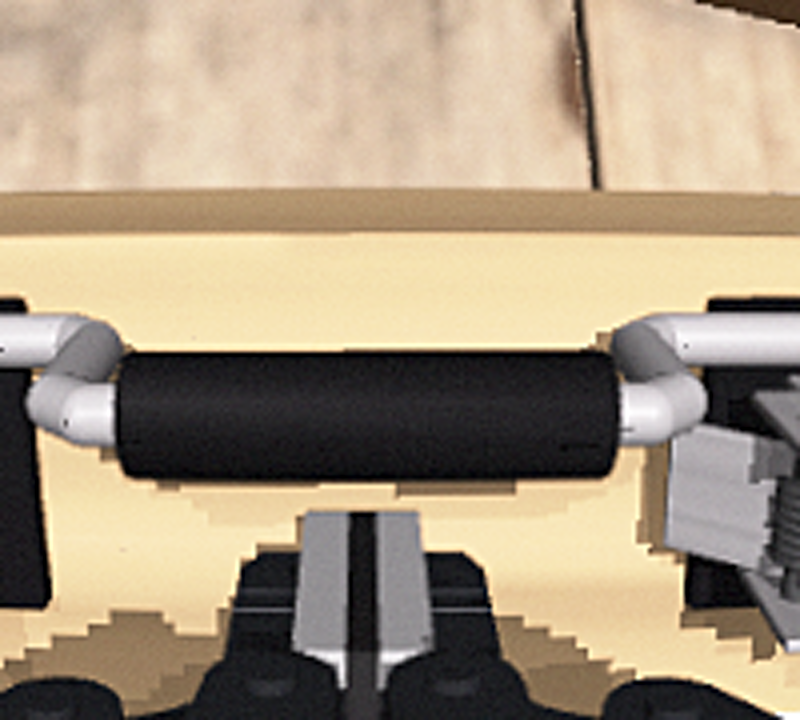

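View pics/s13z.png

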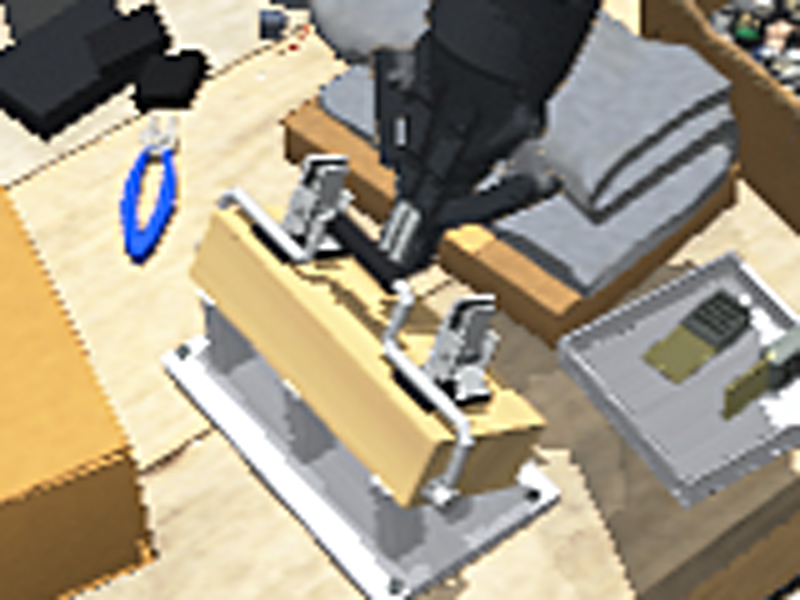

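Request:
send_rows(
  plan="0 0.8 0.1 0 0 0 0; 0 0.8 0 0.1 0 0 0; 0 0.8 0 0.2 0 0 0; 0 0.8 0 0.3 0 0 0; 0 0.8 0 0.3 0 0 0; 0 0.8 0 0.4 0 0 0; 0 0.7 0 0.4 0 0 0; 0 0.5 0 0.3 0 0 0; 0 0 0 0 0 0 0; 0 0 0 0 0 0 0",
)

```text
t: 21.2
tool_pos: [0.529, 0.221, 0.1242]
tool_rot: [0.693, 0.673, 0.186, -0.18]
contact_force: [-0.6, -0.1, -0.7]
opening: -0.004
```

```bash
python3 - <<'E'
from h import *
s=r.observe(); print(s["q"].round(2),s["tool_pos"],s["contact_force"],s["opening"])
im=viewer.capture("side"); crop(im,180,200,340,320,5,"s14z.png")
E
```

```text
[-0.41  0.62  0.25  1.99 -1.1   0.75  0.67] [0.52897212 0.22098449 0.12419482] [-0.6497707  -0.13157325 -0.72584834] -0.0041931316166345664
```

View pics/s14z.png

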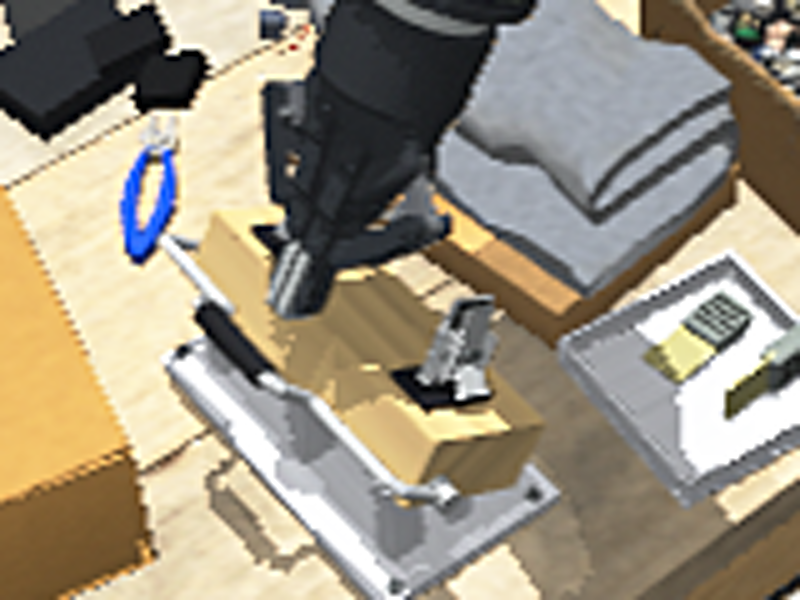

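Request:
send_rows(
  plan="0 -0.3 0 -1.5 0 0 0; 0 0 0 -2.5 0 0 0; 0 0 0 -4 0 0 0; 60 -1.5 -2 -1.3 0 0 0; 60 -1.7 -2 -1.3 0 0 0; 60 -1.8 -2.1 -1.2 0 0 0; 60 0 0 0 0 0 -0.175; 60 0 0 0 0 0 -0.175; 60 0 0 0 0 0 -0.175; 60 0 0 0 0 0 -0.175; 60 0 0 0 0 0 -0.175; 60 0 0 0 0 0 -0.175",
)

```text
t: 22.75
tool_pos: [0.4651, 0.1171, 0.2006]
tool_rot: [0.259, 0.93, 0.251, -0.062]
contact_force: [-0.1, -0.1, -0.0]
opening: 0.596
```

Request:
send_rows(
  plan="60 0 0 0 0 0 -0.175; 60 0 0 0 0 0 -0.175; 60 0 0 0 0 0 -0.171; 60 0 0 0 0 0 0",
)

```text
t: 23.25
tool_pos: [0.4651, 0.1171, 0.2005]
tool_rot: [0.014, 0.966, 0.259, 0.004]
contact_force: [0.6, -0.8, 0.6]
opening: 0.601
```

```bash
python3 - <<'E'
from h import *
s=r.observe(); print(s["q"].round(2),s["tool_pos"],s["contact_force"],s["opening"])
Rt=R.from_quat(s["tool_rot"]).as_matrix(); print(Rt.round(4))
xs=np.array([.031,.9995,0]); ys=np.array([-.9995,.031,0]); d=-.5*xs+np.array([0,0,.866]); u=.866*xs+np.array([0,0,.5])
Rd=np.c_[ys,u,-d]; print("rot err",R.from_matrix(Rt.T@Rd).as_rotvec())
print("to go cm",Rt.T@(np.array([.4667,.1776,.0958])-s["tool_pos"])*100)
im=viewer.capture("wrist"); cv2.imwrite("pics/w15.png",im[:,:,::-1]); np.savez("v15.npz",**s)
im=viewer.capture("side"); crop(im,180,180,340,320,4,"s15z.png")
g=np.array([.4666,.1736,.1027])
print("grip",wproj(g,s),"ears top",wproj([g+.010*d+u*a+ys*b for a in(.013,-.013) for b in (.008,-.008)],s),"flange",wproj([g-.021*d+u*a+ys*b for a in(.023,-.023) for b in (.014,-.014)],s))
E
```

```text
[-0.08  0.39  0.06  2.1  -0.8   0.8   2.13] [0.46510595 0.11714397 0.20047636] [ 0.59736344 -0.75373864  0.59717703] 0.6013731652134933
[[-9.996e-01  2.570e-02  1.520e-02]
 [ 2.990e-02  8.656e-01  4.999e-01]
 [-3.000e-04  5.001e-01 -8.659e-01]]
rot err [ 0.00014485 -0.00029747  0.00113509]
to go cm [2.44895953e-02 1.71593737e-03 1.20890662e+01]
grip [[280.66424296 206.0946975 ]] ears top [[297.9291679  199.48605085]
 [297.5826577  219.65642006]
 [263.47594812 199.43634764]
 [263.7421539  219.61069462]] flange [[307.90549426 183.45660899]
 [307.14893467 215.16225573]
 [253.39931691 183.37457263]
 [254.03621497 215.08922054]]
```

View pics/w15.png

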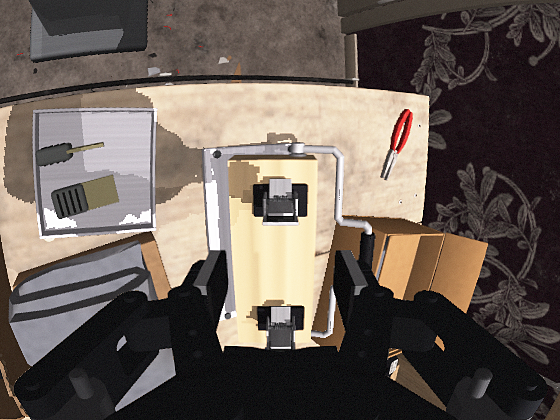

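View pics/s15z.png

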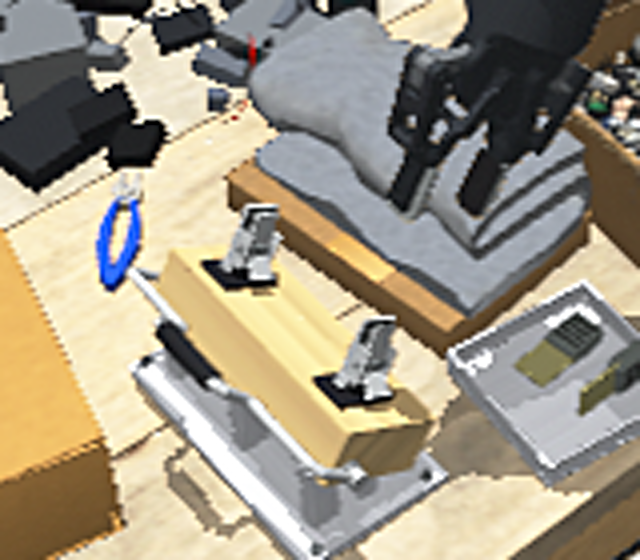

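```bash
python3 - <<'E'
from h import *
im=cv2.imread("pics/w15.png")[:,:,::-1]; crop(im,240,165,320,235,9,"w15z.png")
E
```

```text
(no output)
```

View pics/w15z.png

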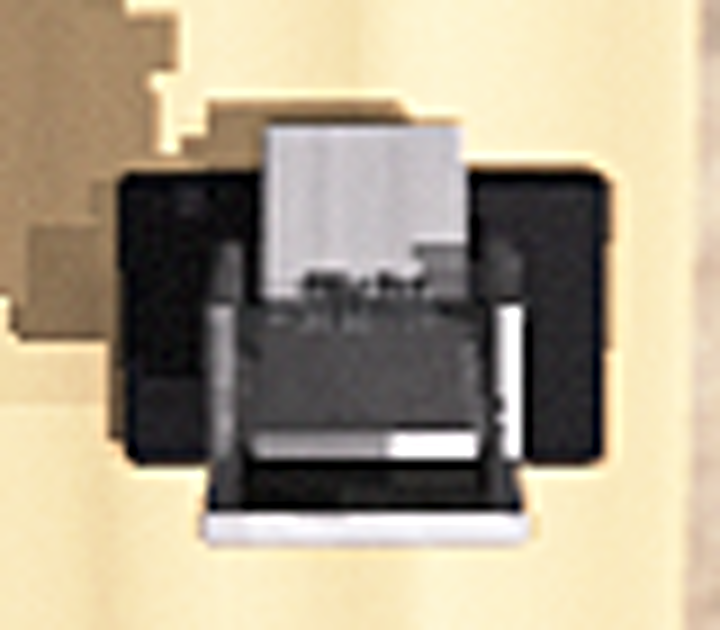

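Request:
send_rows(
  plan="60 0 0 2.5 0 0 0; 60 0 0 3 0 0 0; 60 0 0 3 0 0 0; 60 0 0 2 0 0 0; 60 0 0 1 0 0 0; 60 0 0 0.5 0 0 0; 60 0 0 0 0 0 0",
)

```text
t: 24.22
tool_pos: [0.4668, 0.1779, 0.0962]
tool_rot: [0.014, 0.966, 0.259, 0.004]
contact_force: [-0.6, -0.0, -0.0]
opening: 0.602
```

```bash
python3 - <<'E'
from h import *
s=r.observe(); print(s["q"].round(2),s["tool_pos"],s["contact_force"],s["opening"])
Rt=R.from_quat(s["tool_rot"]).as_matrix()
print("to go cm",Rt.T@(np.array([.4667,.1776,.0958])-s["tool_pos"])*100)
im=viewer.capture("wrist"); crop(im,180,140,380,300,4,"w16z.png")
im=viewer.capture("side"); crop(im,220,200,340,320,5,"s16z.png")
E
```

```text
[-0.09  0.59 -0.1   2.15 -1.04  0.54  2.31] [0.46683914 0.17792594 0.09623636] [-0.64908812 -0.02681324 -0.01837238] 0.6022910872786711
to go cm [ 0.01297422 -0.05038666  0.0212828 ]
```

View pics/w16z.png

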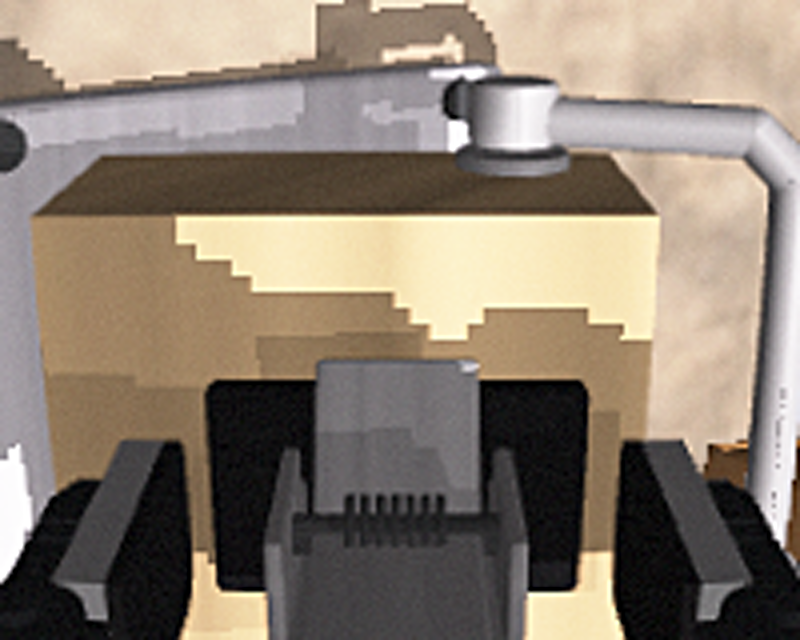

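View pics/s16z.png

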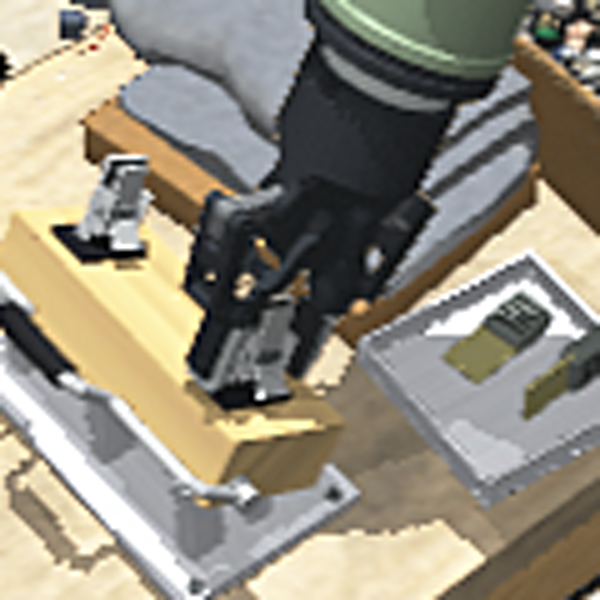

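Request:
send_rows(
  plan="0 0 0 0 0 0 0; 0 0 0 0 0 0 0; 0 0 0 0 0 0 0; 0 0 0 0 0 0 0; 0 0 0 -0.2 0 0 0; 0 0 0 -0.3 0 0 0; 0 0 0 -0.3 0 0 0",
  newtons=70,
)

```text
t: 25.2
tool_pos: [0.4666, 0.174, 0.1031]
tool_rot: [0.013, 0.966, 0.259, 0.004]
contact_force: [0.4, -0.3, -1.0]
opening: 0.292
```

Request:
send_rows(
  plan="0 0 0 -0.4 0 0 0; 0 0 0 -0.5 0 0 0; 0 0 0 -0.8 0 0 0; 0 0 0 -1 0 0 0; 0 0 0 -1 0 0 0; 0 0 0 -1.5 0 0 0; 0 0 0 -1.5 0 0 0; 0 0 0 -2 0 0 0; 0 0 0 -2 0 0 0; 0 0 0 -1 0 0 0; 0 0 0 0 0 0 0",
)

```text
t: 26.58
tool_pos: [0.4651, 0.1154, 0.2047]
tool_rot: [0.013, 0.966, 0.259, 0.004]
contact_force: [-1.4, -0.1, -1.1]
opening: 0.295
```

```bash
python3 - <<'E'
from h import *
s=r.observe(); print(s["q"].round(2),s["tool_pos"],s["contact_force"],s["opening"])
Rt=R.from_quat(s["tool_rot"]).as_matrix()
im=viewer.capture("side"); cv2.imwrite("pics/s17.png",im[:,:,::-1]); crop(im,180,150,440,320,3,"s17z.png")
# bin corners from bin0z (8x crop at 380,230), rim z .042
C=[(75,150),(420,120),(110,460),(452,432)]
W=np.array([onz("top",x/8+379.5,y/8+229.5,.042) for x,y in C]); print(W.round(4),W.mean(0))
for T in ([.4608,.02,.30],): print(Rt.T@(np.array(T)-s["tool_pos"])*100)
E
```

```text
[-0.08  0.38  0.06  2.09 -0.8   0.81  2.13] [0.46513047 0.11540829 0.20474412] [-1.40506835 -0.10985816 -1.10708444] 0.29470847801747957
[[ 0.484  -0.2876  0.042 ]
 [ 0.4956 -0.4091  0.042 ]
 [ 0.3763 -0.2995  0.042 ]
 [ 0.3869 -0.4193  0.042 ]] [ 0.43570206 -0.35388096  0.042     ]
[  0.15324287  -3.50147214 -13.02566587]
```

View pics/s17z.png

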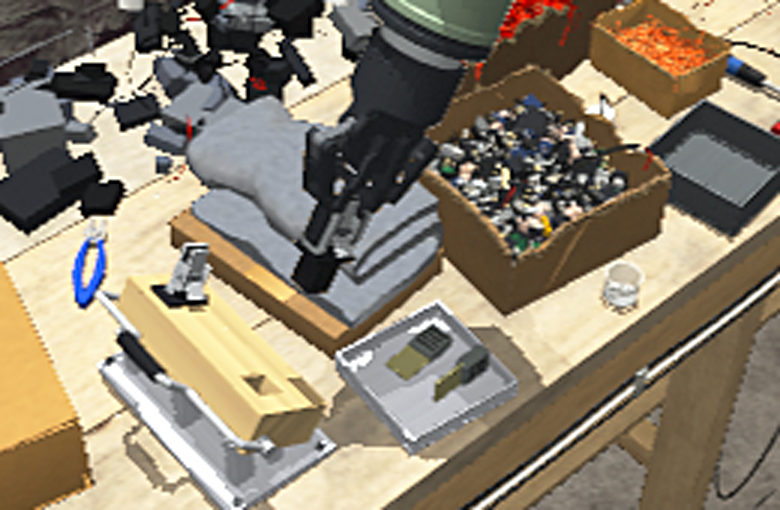

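Request:
send_rows(
  plan="0 0 0 -3 0.1 0 0; 0 0 0 -3 0.175 0 0; 0 0 0 -3 0.175 0 0; 0 0 0 -1 0.074 0 0; 0 0 -2 0 0 0 0.18; 0 0 -2 0 0 0 0.18; 0 0 -2 0 0 0 0.18; 0 0 -2 0 0 0 0.18; 0 0 -2 0 0 0 0.18; 0 0 0 0 0 0 0",
)

```text
t: 27.88
tool_pos: [0.4263, -0.0092, 0.2932]
tool_rot: [0.448, 0.894, 0.004, -0.004]
contact_force: [0.8, 0.3, -1.4]
opening: 0.293
```

```bash
python3 - <<'E'
from h import *
s=r.observe(); print(s["q"].round(2),s["tool_pos"],s["contact_force"],s["opening"])
Rt=R.from_quat(s["tool_rot"]).as_matrix(); print(Rt.round(3))
for T in ([.4357,-.354,.28],[.4357,-.354,.056]): print(Rt.T@(np.array(T)-s["tool_pos"])*100)
E
```

```text
[-0.51  0.14  0.45  2.04 -0.09  0.98  0.63] [ 0.42632565 -0.0091812   0.29320699] [ 0.75653184  0.27535821 -1.44143987] 0.29348197573865886
[[-0.599  0.801 -0.002]
 [ 0.801  0.599  0.011]
 [ 0.01   0.005 -1.   ]]
[-28.1784344  -19.9178269    0.93758429]
[-28.40818469 -20.02371716  23.33615572]
```

Request:
send_rows(
  plan="0 -2.8 -2 0 0 0 0; 0 -2.8 -2 0 0 0 0; 0 -2.8 -2 0 0 0 0; 0 -2.8 -2 0 0 0 0; 0 -2.8 -2 0 0 0 0; 0 -2.8 -2 0 0 0 0; 0 -2.8 -2 0 0 0 0; 0 -2.8 -2 0 0 0 0; 0 -2.8 -2 0 0 0 0; 0 -2.9 -1.9 0.9 0 0 0; 0 0 0 0 0 0 0",
)

```text
t: 29.25
tool_pos: [0.4366, -0.3544, 0.2793]
tool_rot: [0.446, 0.895, 0.004, -0.004]
contact_force: [0.4, 0.6, -0.5]
opening: 0.297
```

```bash
python3 - <<'E'
from h import *
s=r.observe(); print(s["q"].round(2),s["tool_pos"],s["contact_force"],s["opening"])
Rt=R.from_quat(s["tool_rot"]).as_matrix(); print(Rt.round(3))
print(Rt.T@(np.array([.4357,-.354,.057])-s["tool_pos"])*100)
im=viewer.capture("wrist"); cv2.imwrite("pics/w18.png",im[:,:,::-1])
im=viewer.capture("side"); cv2.imwrite("pics/s18.png",im[:,:,::-1])
print(wproj([.4357,-.354,.042]))
E
```

```text
[ 0.16  0.44  0.59  1.74 -0.28  1.06  1.49] [ 0.4366474  -0.35440641  0.2793448 ] [ 0.35741083  0.63482824 -0.48272392] 0.2970074246986707
[[-0.601  0.799 -0.003]
 [ 0.799  0.601  0.011]
 [ 0.011  0.004 -1.   ]]
[-0.15074051 -0.13793737 22.23377981]
[[277.44564991 179.49686899]]
```

View pics/w18.png

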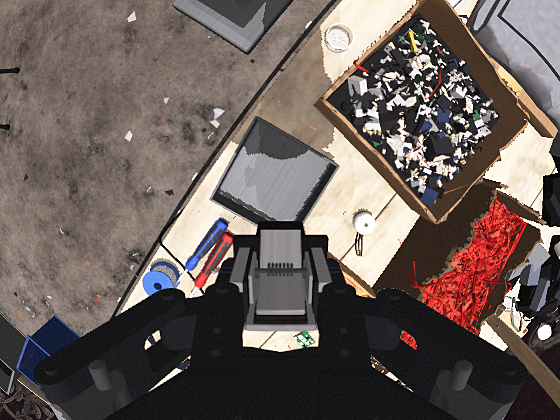

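View pics/s18.png

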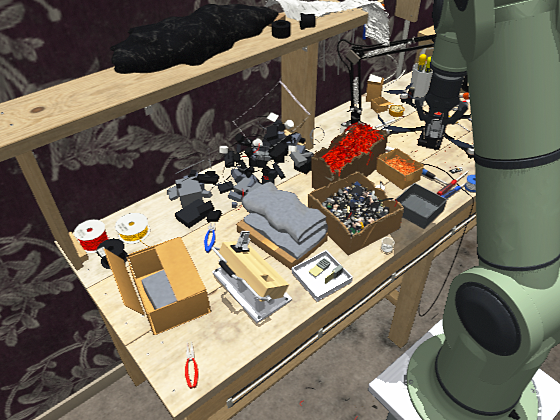

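```bash
python3 - <<'E'
from h import *
im=cv2.imread("pics/w18.png")[:,:,::-1]; crop(im,205,105,345,240,5.5,"w18z.png")
E
```

```text
(no output)
```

View pics/w18z.png

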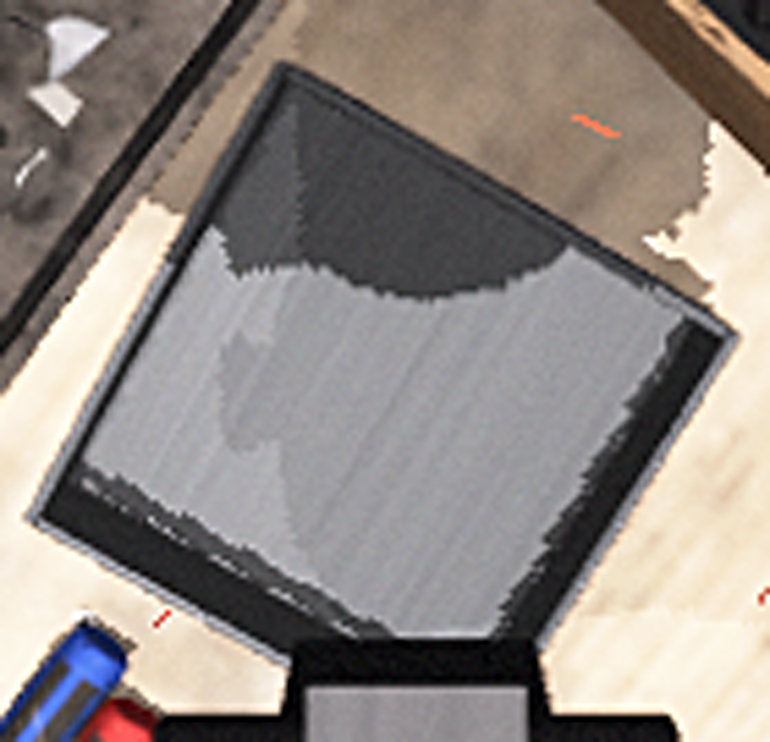

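```bash
python3 - <<'E'
from h import *
s=r.observe()
P=[]
for x,y in [(283,63),(738,335),(28,518)]:
    o,d=wray(x/5.5+204.9,y/5.5+104.9,s); P.append(o+d*(.042-o[2])/d[2]); print(P[-1].round(4))
c=(P[1]+P[2])/2; print("centre",c, np.linalg.norm(P[0]-P[1]),np.linalg.norm(P[0]-P[2]))
Rt=R.from_quat(s["tool_rot"]).as_matrix(); print(Rt.T@(np.array([*c[:2],.057])-s["tool_pos"])*100)
E
```

```text
[ 0.3725 -0.3098  0.042 ]
[ 0.4832 -0.2973  0.042 ]
[ 0.3851 -0.4213  0.042 ]
centre [ 0.43414797 -0.35933555  0.042     ] 0.11141884644549244 0.11223891228648458
[-0.61295736 -0.77060905 22.29768099]
```

Request:
send_rows(
  plan="0 -0.2 -0.2 3 0 0 0; 0 -0.2 -0.2 4 0 0 0; 0 0 0 4 0 0 0; 0 0 0 4 0 0 0; 0 0 0 3 0 0 0; 0 0 0 2 0 0 0; 0 0 0 1 0 0 0; 0 0 0 0.8 0 0 0; 0 0 0 0 0 0 0",
)

```text
t: 30.48
tool_pos: [0.4359, -0.356, 0.0629]
tool_rot: [0.447, 0.895, 0.005, -0.003]
contact_force: [-0.0, -0.0, -1.5]
opening: 0.288
```

```bash
python3 - <<'E'
from h import *
s=r.observe(); print(s["q"].round(2),s["tool_pos"],s["contact_force"],s["opening"])
im=viewer.capture("side"); crop(im,370,140,510,260,5,"s19z.png")
E
```

```text
[ 0.3   0.72  0.41  1.9  -0.48  0.62  1.66] [ 0.43585572 -0.35602488  0.06290946] [-0.04607339 -0.01020033 -1.46157441] 0.28832305370745676
```

View pics/s19z.png

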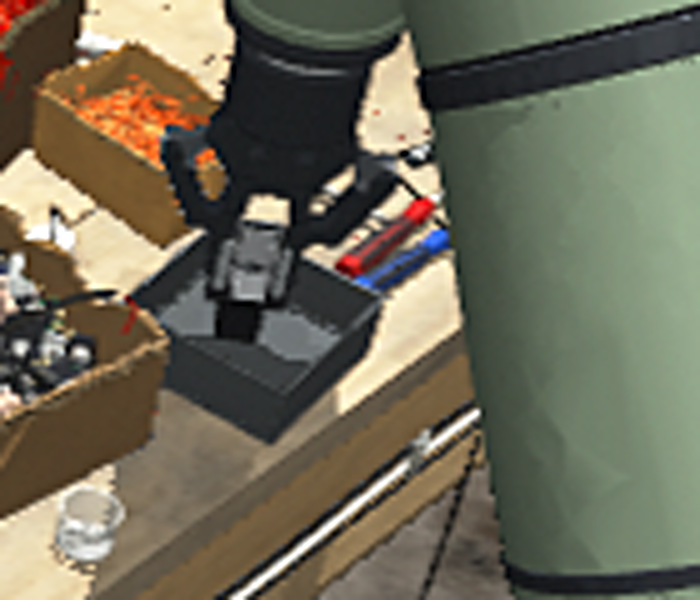

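Request:
send_rows(
  plan="0 0 0 0.3 0 0 0; 0 0 0 0.2 0 0 0; 0 0 0 0 0 0 0",
)

```text
t: 30.9
tool_pos: [0.4356, -0.3562, 0.0578]
tool_rot: [0.447, 0.895, 0.005, -0.003]
contact_force: [-0.2, 0.1, -1.2]
opening: 0.29
```

Request:
send_rows(
  plan="0 0 0 0.2 0 0 0; 0 0 0 0.1 0 0 0; 0 0 0 0 0 0 0",
)

```text
t: 31.28
tool_pos: [0.4356, -0.3562, 0.0548]
tool_rot: [0.447, 0.895, 0.005, -0.003]
contact_force: [-0.0, -0.3, -1.0]
opening: 0.293
```

Request:
send_rows(
  plan="0 0 0 0.2 0 0 0; 0 0 0 0.1 0 0 0; 0 0 0 0 0 0 0",
)

```text
t: 31.65
tool_pos: [0.4356, -0.3561, 0.0517]
tool_rot: [0.447, 0.895, 0.005, -0.003]
contact_force: [-0.4, 0.0, -1.6]
opening: 0.292
```

Request:
send_rows(
  plan="40 0 0 0 0 0 0; 55 0 0 0 0 0 0; 55 0 0 0 0 0 0; 55 0 0 -0.5 0 0 0; 55 0 0 -1.5 0 0 0; 55 0 0 -3 0 0 0; 55 0 0 -4 0 0 0; 55 0 0 -5 0 0 0; 55 0 0 -5 0 0 0; 55 -3 0 -2 0 0 0; 55 -4 0 0 0 0 0; 55 0 0 0 0 0 0",
)

```text
t: 33.15
tool_pos: [0.4784, -0.4159, 0.2619]
tool_rot: [0.447, 0.894, 0.004, -0.003]
contact_force: [-0.3, 0.6, -0.4]
opening: 0.546
```

```bash
python3 - <<'E'
from h import *
s=r.observe(); print(s["q"].round(2),s["tool_pos"],s["contact_force"],s["opening"])
im=viewer.capture("side"); cv2.imwrite("pics/s20.png",im[:,:,::-1]);crop(im,370,140,510,260,5,"s20z.png");crop(im,190,210,350,330,4,"s20y.png")
im=viewer.capture("wrist"); cv2.imwrite("pics/w20.png",im[:,:,::-1])
E
```

```text
[ 0.26  0.58  0.57  1.56 -0.35  1.1   1.56] [ 0.47842432 -0.41585742  0.26188614] [-0.32405744  0.58121043 -0.39041454] 0.5461872531735025
```

View pics/s20z.png

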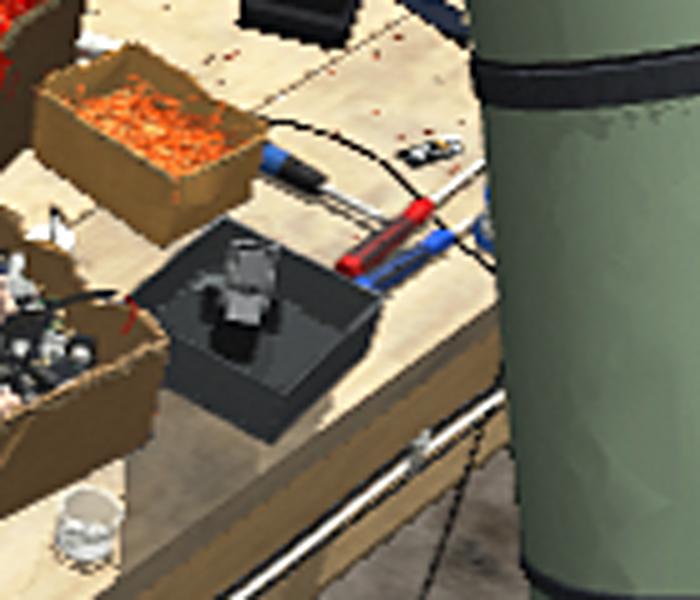

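View pics/s20y.png

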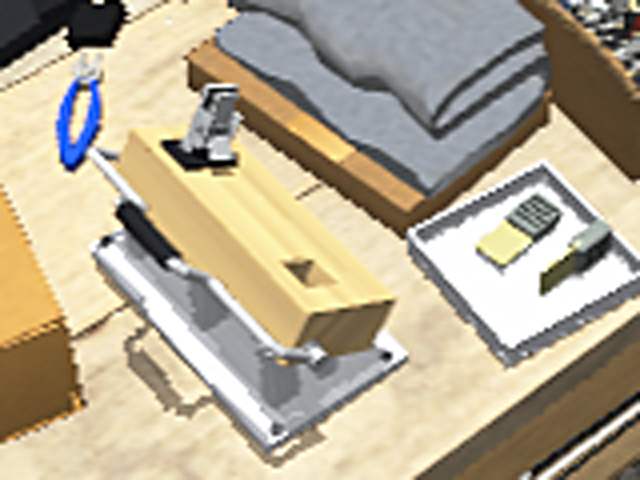

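View pics/w20.png

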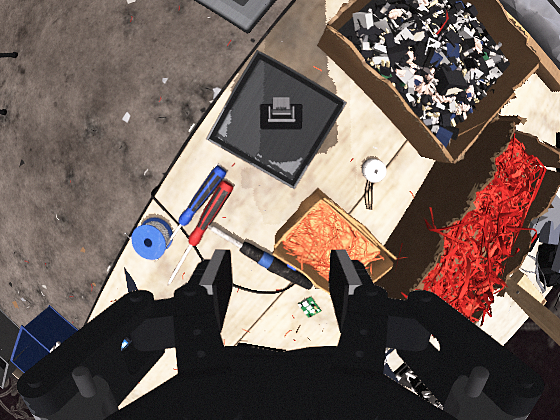

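```bash
python3 - <<'E'
from h import *
print(r.sign_off())
E
```

```text
the job is handed in; nothing more can be done
None
```

I finished the job and handed it in at about 33 s of the 72 s allowed. `sign_off` gave no verdict.

**What I did**
- **Test pulls:** I pulled both cards slowly with the bar down. The clip nearer the robot (stand y = +60) let go at about 3.5–4.5 N, a touch over the 1–4 N band given for the weak clip. The far clip held at about 12–15 N, so I treated the near one as weak.
- **Cards and bar:** Both cards went into the aluminium tray. I then pushed the bar up and back with closed fingers, and it stayed open.
- **Weak clip:** I drew it out by its ears and stood it in the dark scrap bin.

**What the last pictures showed**
- Both cards are lying inside the tray.
- The good clip is still seated in its pocket and the weak clip's pocket is empty.
- The weak clip is upright near the middle of the bin, and the gripper is well clear.
- The cutters, jar and motor look undisturbed. The pliers are not in the last close-ups; they were in place in the full side view just before I lowered the clip into the bin.

**What is less certain**
- I did not measure the height of the standing clip's grip point. From the geometry it should be about 60 mm against the 65 mm limit, so the margin is small.
- I felt no floor contact when I lowered the clip, so it dropped the last millimetre or so.

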